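# Set a blank in the fence and lay the straightedge along it

### The job

Set the plywood blank up for marking out: slide it flush into the inside corner of the fence, against both the long rail and the short stop, and only then slide the straightedge up flush against the blank's edge opposite the rail, so that it runs past that edge at both ends. Keep both flat on the bench throughout. Finally stand the weight gently upright in the middle of the blank to hold it, and leave the other things on the bench where they are.

Things in the scene. Friction and masses are not known exactly. Their poses are not given: they have to be found in the camera images.
- fence: L-shaped aluminium marking-out fence, 25 mm high, screwed to the bench. Origin: the inside corner, at bench level. Its long rail (30 mm wide) has its inner face in the plane y = 0, facing +y, from x = -160 to 0 mm (rail body y = -30 to 0, x = -160 to +30 mm). Its short stop has its inner face in the plane x = 0, facing -x, from y = 0 to 71 mm (stop body x = 0 to 30 mm).
- blank: loose plywood blank, 90 mm (x) by 100 mm (y) by 15 mm thick, a small hole at each corner, lying flat. Origin: centre of its underside. It starts near the fence on the rail's +y side with its axes roughly along the fence's; home, its +x edge touches the stop and its -y edge the rail, and the straightedge goes against its +y edge.
- straightedge: loose steel straightedge, a plain bar 150 mm long (x) by 32 mm wide (y) by 14 mm thick, a 12 mm hanging hole near its -x end, lying flat on the far side of the blank from the rail, roughly parallel to the rail. Origin: centre of its underside.
- weight: 500 g calibration weight, an upright cylinder 37 mm in diameter with a knob on top, 70 mm tall in all. Origin: centre of its underside.
- label_roll: bystander: white roll of labels standing on end, 76 mm in diameter, 53 mm high. Origin: centre of its underside.
- tape: bystander: roll of clear tape lying flat, 100 mm in diameter, 26 mm high. Origin: centre of its underside.

How it is judged (in metres and radians):
On the way, in this order (a step that is already met when the one before it is completed fails the run):
1. the blank lies flush against both the rail and the stop of the fence (x of blank in the frame of fence between -0.0485 and -0.0415 m and y of blank in the frame of fence between 0.047 and 0.053 m and angle between the x axis of blank and the x axis of fence, either way round below 0.035 rad), for 0.2 s.
2. the straightedge lies flush along the blank's edge opposite the rail, the blank still home (all of step 1 and y of straightedge in the frame of blank between 0.063 and 0.069 m and x of straightedge in the frame of blank between -0.03 and 0.03 m and angle between the x axis of straightedge and the x axis of blank, either way round below 0.035 rad and height (world z) of straightedge below 0.004 m), for 0.2 s.
At the end, for the whole second after the job is handed in: Blank home in the corner (rail 3 mm, stop 3.5 mm, 2 degrees); straightedge on the bench flush along its edge opposite the rail (3 mm, 2 degrees; middles within 30 mm); weight upright on the blank within 20 mm of its middle along each side; all at rest (all of step 2 and x of weight in the frame of blank between -0.02 and 0.02 m and y of weight in the frame of blank between -0.02 and 0.02 m and z of weight in the frame of blank between 0.011 and 0.019 m and angle between weight's own z axis and vertical below 0.08 rad and linear speed of each of blank, straightedge, weight below 0.01 m/s); the robot touches nothing.
It fails at once if the blank is lifted off the bench by more than 12 mm or tipped (height (world z) of blank above 0.012 m or angle between blank's own z axis and vertical above 0.2 rad).
It fails at once if the straightedge is lifted off the bench by more than 12 mm or tipped (height (world z) of straightedge above 0.012 m or angle between straightedge's own z axis and vertical above 0.2 rad).
It fails at once if the weight is dropped or banged onto the blank (more than 40 N) (contact force between weight and blank above 40 N).
It fails at once if another thing on the bench (label roll, tape) is moved more than 30 mm (distance of any of label_roll, tape from where it was at the start of the episode above 0.03 m).
It also fails if it takes over 72 s, if anything falls off the work surface, if the arm or the gripper's body presses on something with over 40 N, if the wrist force passes 120 N, or if a joint passes its speed limit or range.

### The arm

A 6-joint arm with a two-finger parallel gripper is mounted at the origin on the work surface; the furniture and walls round the work are solid. World frame = base frame: x ahead of the robot, y to its left, z up, the work surface at z = 0. Lengths are in mm, angles in degrees, forces in N, time in s.
With the tool pointing down it reaches from about 275 to 850 mm from the base axis. Payload 5.2 kg.
Tool frame: the origin (TCP) lies at the centre of the arm's flange, where the gripper is bolted on; the fingertips stand 173 mm ahead of it and the grasp point (between the pads) lies 155 mm ahead of it; z points along the fingers, x is the direction in which the jaws open and shut, and the axes are right-handed (so a half turn about z gives the same grasp; the last joint's range is limited). The gripper opens to 85 mm and grips with 20 to 120 N. Pads are 22 mm wide; open, the fingers measure 114 mm over their backs; the gripper's body (76 mm by 85 mm) begins 54 mm behind the grasp point. The pads swing forward as they close: fully open they stand 13 mm farther back than shut.
Start: joints at [-82.151, 14.817, 87.949, -0, 77.235, -11.62], TCP at [183.335, -518.55, 404.71] pointing down, gripper open.
Joint ranges: [-179.93, 179.93], [-52.35, 119.4], [10.71, 147.94], [-69.91, 249.91], [12.55, 155.21], [-178.61, 178.61]. Speed limits (degrees/s): [147.25, 147.25, 180, 180, 180, 180].

### API

Orientations are given as a 3x3 rotation matrix whose columns are the frame's x, y, z axes.
In Python, from workcell import sense, snapshot, hand_in gives the robot as it stands. The module is installed in compiled form; this text tells all that it offers.
- The arm moves only by the tool drive_tool, never from a script. Its argument "series" is a list of rows, each a list of 7 numbers: the turn, a rotation vector about the tool's x, y, z in degrees, then the shift along the tool's x, y, z in cm, then the gripper command: -1 is shut, 1 is fully open, values between are in proportion. In form: [[wx, wy, wz, x, y, z, gripper], ...]. A call has 1 to 5 rows; each row shifts and turns the commanded pose from where the row before left it, along the tool's axes as they then stand; what a row does not reach is not made up. A row lasts 1/12 s, in which the tool goes at most 41.7 mm and 7.16 degrees, less where a joint would pass 70% of its speed; a pose out of reach is approached as far as the arm can. A call with a gripper value outside its range is refused whole. The fingers move at their own pace and stop on an object; "grip_force" is the grip in N (left out, the last holds). Time passes only in rows, so rows that do not move let the fingers close. It gives the time, the measured TCP pose, the force and the opening at its end, in the units of the state.
- sense(): the state, without advancing time (a new reading comes with each control period).
- snapshot(name): name is "side" or "top"; returns a dict with "color" (400x640x3 uint8, blue, green, red), "fx", "fy", "cx", "cy" (pixels), "distortion" ([k1, k2, p1, p2, k3] as OpenCV has them; the pictures are not rectified), "rvec" (rotation vector, rad) and "tvec" (3), from world to camera coordinates, as OpenCV has them. Camera axes: x right, y down, z forward; pixel columns grow to the right and rows downward; lengths in mm; the calibration is good to about 2 mm. A picture is of the moment at which its call begins. There is no depth.
- hand_in(): hands the job in, once; it reports no verdict.
The state is a dict: "t": time; "joints": joint angles; "joint_vel": joint speeds; "joint_torque": joint torques, N m; "tcp_pos": TCP position; "ee_rot": TCP orientation; "wrist_force": force on the tool from outside, world axes, zero at the start; "moment": the same for the moment, N m; "opening": finger opening in mm.
Only numpy, scipy, OpenCV 4.12 (cv2) and the standard library are available. Lean on these libraries where they do the work, as an engineer would, in place of code of your own. Each camera call takes 0.05 s, during which the arm holds its last target.

## Working session

There is one attempt and no reset: what is moved stays moved. The work goes in short steps, Python scripts to look and compute and a tool call to move; the robot and the scene stay as the last step left them, time stands still between calls to the robot, and variables do not carry over. Pictures are saved under pics/ and viewed, and the job is handed in when it is done.

Besides the shell and the picture viewer there is one more tool, called as name(argument=value, ...) on one line, values as JSON. drive_tool: Moves the arm, as the interface text tells. Its arguments: {"type":"object","properties":{"series":{"type":"array","items":{"type":"array","items":{"type":"number"}}},"grip_force":{"type":"number"}},"required":["series"]}

```bash
mkdir -p pics
python3 - <<'E'
from workcell import sense,snapshot
import cv2
for n in("top","side"):
    s=snapshot(n);cv2.imwrite(f"pics/{n}0.png",s["color"]);print({k:v for k,v in s.items() if k!="color"})
print(sense())
E
```

```text
{'fx': 443.5158329448431, 'fy': 443.5158329448431, 'cx': 326.36357304049255, 'cy': 199.9280878080922, 'distortion': array([0.01680733, 0.        , 0.        , 0.        , 0.        ]), 'rvec': array([ 2.16699267, -2.136379  ,  0.18123863]), 'tvec': array([  79.78649358,  509.44535957, 1034.33026173])}
{'fx': 454.6921954967358, 'fy': 454.6921954967358, 'cx': 321.1176824596348, 'cy': 203.14889206215767, 'distortion': array([-0.12732577,  0.        ,  0.        ,  0.        ,  0.        ]), 'rvec': array([ 2.33759169,  0.56181733, -0.20372442]), 'tvec': array([-489.1928306 ,  -69.92831901, 1443.97971297])}
{'t': 0.1, 'joints': array([-8.21493680e+01,  1.48554805e+01,  8.80047895e+01,  8.16179459e-04,
        7.72346949e+01, -1.16203585e+01]), 'joint_vel': array([ 0.00536764, -0.09390617, -0.15025418, -0.15325545,  0.0104671 ,
        0.00526348]), 'joint_torque': array([ 3.35363504e-03, -4.46968853e+01, -2.91245878e+01, -2.32432849e-04,
        6.13572556e-03, -1.36198994e-05]), 'tcp_pos': array([ 183.32217742, -518.34646827,  403.95398245]), 'ee_rot': array([[ 3.33326396e-01, -9.42811470e-01, -2.12630060e-04],
       [-9.42810101e-01, -3.33326283e-01,  1.64381296e-03],
       [-1.62068090e-03, -3.47456480e-04, -9.99998626e-01]]), 'wrist_force': array([-0.48749187, -1.17816447, -0.12617963]), 'moment': array([-0.0043136 , -0.01944369,  0.05384972]), 'opening': 85.07964507622764}
```

View pics/top0.png

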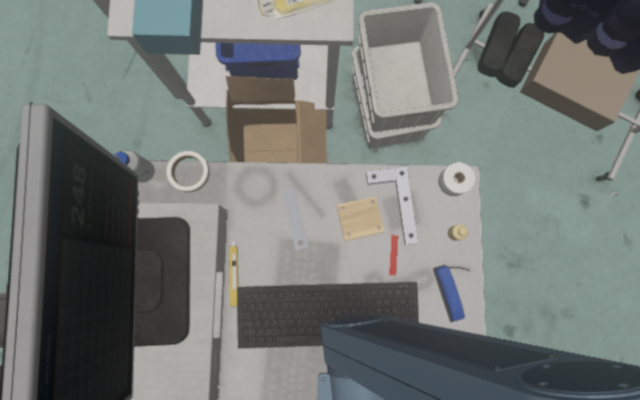

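View pics/side0.png

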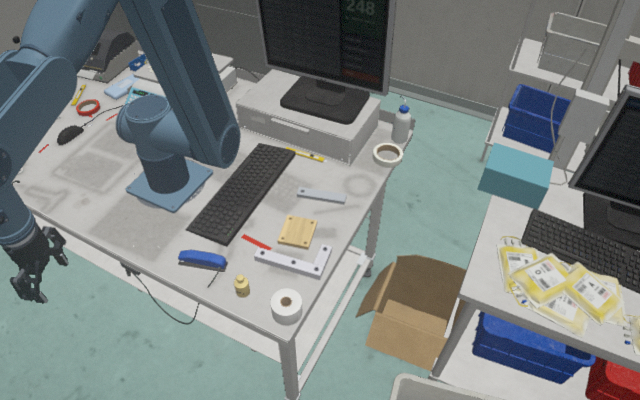

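The top view shows the fence (corner near px 400,172), the blank (360,218), the straightedge (297,222), the weight (459,232), the label roll (458,179) and the tape (187,171). I'll zoom in next.

```bash
cat > h.py <<'E'
import numpy as np,cv2
from workcell import sense,snapshot
def cam(s):
    K=np.array([[s["fx"],0,s["cx"]],[0,s["fy"],s["cy"]],[0,0,1]]);R=cv2.Rodrigues(s["rvec"])[0]
    return K,s["distortion"],R,np.array(s["tvec"])
def p2w(s,uv,z):
    K,d,R,t=cam(s)
    q=cv2.undistortPoints(np.array(uv,float).reshape(-1,1,2),K,d)[:,0]
    rays=np.c_[q,np.ones(len(q))]@R; c=-R.T@t
    z=np.broadcast_to(z,len(q))
    return c+rays*((z-c[2])/rays[:,2])[:,None]
def w2p(s,P):
    K,d,R,t=cam(s)
    return cv2.projectPoints(np.array(P,float).reshape(-1,1,3),s["rvec"],t,K,d)[0][:,0]
def crop(s,x0,y0,w,h,k,name):
    im=s["color"][y0:y0+h,x0:x0+w]
    cv2.imwrite("pics/"+name,cv2.resize(im,None,fx=k,fy=k,interpolation=cv2.INTER_CUBIC))
E
python3 - <<'E'
from h import *
s=snapshot("top");crop(s,330,155,100,100,6,"t1.png");crop(s,270,160,70,100,6,"t2.png")
s2=snapshot("side");crop(s2,220,170,130,100,6,"s1.png")
np.set_printoptions(suppress=True,precision=1)
print(p2w(s,[(400,172),(360,218),(297,222),(459,228),(458,175),(187,171)],[25,15,14,70,53,26]))
E
```

```text
[[ 582.9  -94.6   25. ]
 [ 468.1    3.4   15. ]
 [ 456.   157.8   14. ]
 [ 442.  -222.3   70. ]
 [ 571.7 -229.4   53. ]
 [ 576.3  428.9   26. ]]
```

View pics/t1.png

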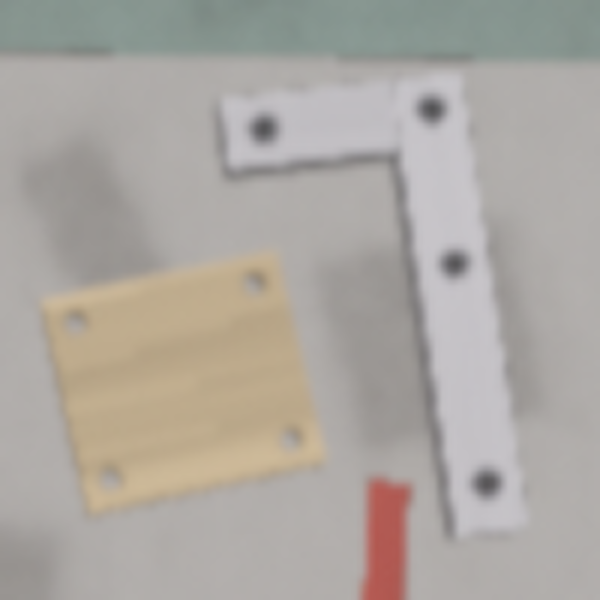

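View pics/t2.png

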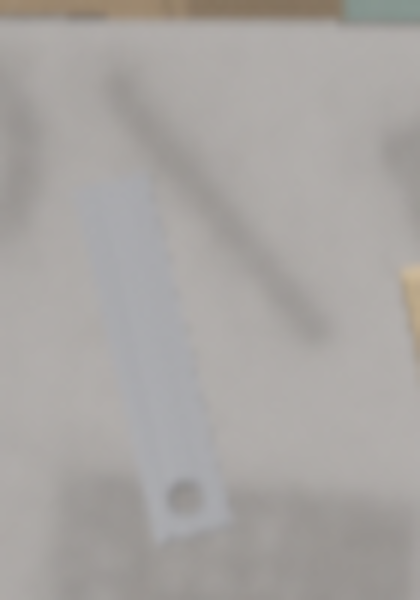

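View pics/s1.png

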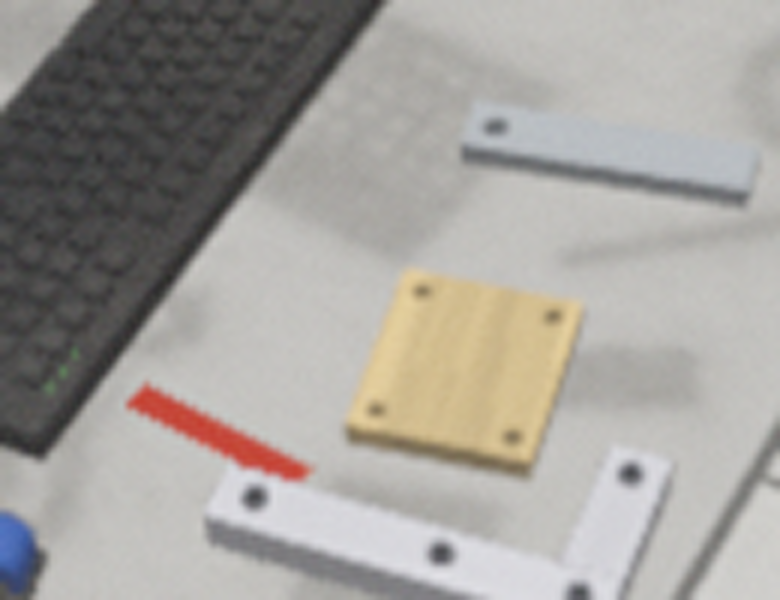

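The crops show corner points (crop px, 6x). In t1 the fence inner corner is at about (398,152) and the blank corners at (44,300), (276,252), (325,462), (90,515). I'll fit poses to these corners from both views.

```bash
cat > fit.py <<'E'
from h import *
from scipy.optimize import least_squares
def fit(obs,guess):
    # obs: list of (snap, [(local xyz)],[uv])
    def res(p):
        c,s_=np.cos(p[2]),np.sin(p[2]);r=[]
        for s,L,uv in obs:
            L=np.array(L,float);W=np.c_[p[0]+c*L[:,0]-s_*L[:,1],p[1]+s_*L[:,0]+c*L[:,1],L[:,2]]
            r.append((w2p(s,W)-np.array(uv)).ravel())
        return np.concatenate(r)
    o=least_squares(res,guess,loss='soft_l1');return o.x,res(o.x)
def cr(pts,x0,y0,k=6): return [(x0+(a+.5)/k-.5,y0+(b+.5)/k-.5) for a,b in pts]
def rep(n,obs,g):
    for o in ([obs[0]],[obs[1]],obs) if len(obs)>1 else (obs,):
        p,r=fit(o,g);print(n,np.round([p[0],p[1],np.degrees(p[2])],1),"res",np.round(r,1))
    return p
E
cat > m1.py <<'E'
from fit import *
T=snapshot("top");S=snapshot("side")
for s in(T,S):
    K,d,R,t=cam(s);print("cam",-R.T@t)
F=[(0,71,25),(30,71,25),(0,0,25),(30,-30,25),(-160,0,25),(-160,-30,25)]
# fence top view
obs=[(T,F,cr([(229,168),(220,100),(396,152),(464,74),(453,534),(525,522)],330,155)),
     (S,[(30,71,25),(0,71,25),(-160,0,25),(-160,-30,25)],cr([(672,458),(615,446),(237,468),(210,520)],220,170))]
rep("fence",obs,[560,-80,0.1])
b=[(45,50,15),(45,-50,15),(-45,-50,15),(-45,50,15)]
obs=[(T,b,cr([(44,300),(276,252),(325,462),(90,515)],330,155)),
     (S,b,cr([(582,303),(532,462),(348,428),(405,270)],220,170))]
rep("blank",obs,[470,0,0.1])
e=[(75,16,14),(75,-16,14),(-75,-16,14),(-75,16,14)]
obs=[(T,e,cr([(78,190),(147,170),(230,522),(158,543)],270,160)),
     (S,e,cr([(760,152),(748,195),(462,150),(475,104)],220,170))]
rep("edge",obs,[460,158,0.1])
crop(T,430,155,60,100,6,"t3.png");crop(S,220,260,100,75,6,"s2.png")
E
python3 m1.py
```

```text
cam [ 347.96928214  105.25688242 1097.07698757]
cam [ 890.57278216 -707.492169   1017.65021361]
fence [563.9 -84.7   7.2] res [-0.1  0.  -0.2 -0.5  0.5 -0.4 -0.5 -0.5  0.   0.6  0.3  1.2]
fence [568.7 -84.3   8.4] res [ 1.1  0.3  0.2 -0.5 -0.6  0.2 -0.5 -0.1]
fence [565.3 -84.7   7.5] res [-0.1 -0.4 -0.2 -0.9  0.5 -1.  -0.6 -1.1  0.3 -0.1  0.6  0.5  0.3  0.1
 -0.6 -0.8 -1.3 -0.9 -1.4 -1.3]
blank [467.7   2.9  12.9] res [-0.5  0.   0.3 -0.3  0.5  0.2 -0.2 -0. ]
blank [470.6   2.7  14. ] res [ 0.2 -0.1  0.3  0.1 -0.3 -0.2 -0.2  0. ]
blank [468.8   2.9  13.3] res [-0.6 -0.3  0.1 -0.9  0.5 -0.4 -0.1 -0.4 -0.2 -0.2 -0.5 -0.1 -1.  -0.6
 -0.4 -0.3]
edge [464.2 162.8  14.4] res [-0.7 -0.4  0.4 -0.1  0.6  0.4 -0.3  0. ]
edge [467.3 160.7  14.7] res [ 0.1 -0.1  0.2  0.2 -0.3 -0.3  0.   0.2]
edge [465.2 162.3  14.4] res [-0.5 -0.8  0.6 -0.5  0.7 -0.  -0.1 -0.4 -0.3 -0.6 -0.2 -0.3 -0.7 -0.9
 -0.2 -0.4]
```

View pics/t3.png

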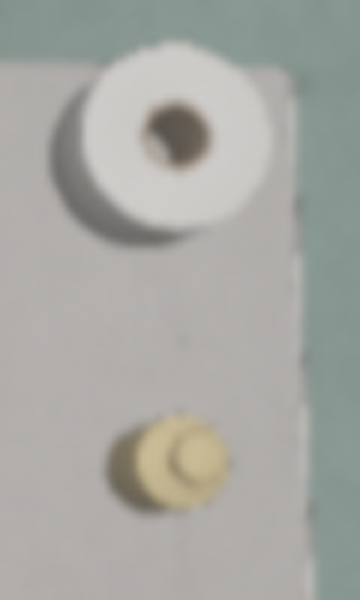

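View pics/s2.png

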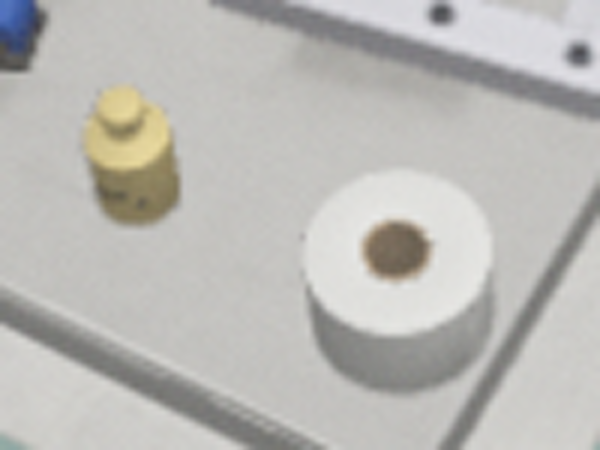

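drive_tool(series=[[0,0,-7.1,0,0,0,0.2],[0,0,-7.1,0,0,0,0.2],[0,0,-7.1,0,0,0,0.2],[0,0,-7.1,0,0,0,0.2],[0,0,-7.1,0,0,0,0.2]], grip_force=40)

```text
t: 0.72
tcp_pos: [183.3, -518.5, 404.6]
ee_rot: [[0.822, -0.569, -0.0], [-0.569, -0.822, 0.0], [-0.0, -0.0, -1.0]]
wrist_force: [-0.5, -0.3, -0.5]
opening: 51.7
```

drive_tool(series=[[0,0,-7.1,0,0,0,0.2],[0,0,-7.1,0,0,0,0.2],[0,0,-7.1,0,0,0,0.2],[0,0,-7.1,0,0,0,0.2],[0,0,-7.1,0,0,0,0.2]])

```text
t: 1.13
tcp_pos: [183.3, -518.5, 404.6]
ee_rot: [[1.0, 0.014, -0.0], [0.014, -1.0, 0.0], [-0.0, -0.0, -1.0]]
wrist_force: [-0.3, -0.4, 0.3]
opening: 50.9
```

drive_tool(series=[[0,0,-7,0,0,0,0.2],[0,0,0,0,0,0,0.2]])

```text
t: 1.3
tcp_pos: [183.3, -518.5, 404.6]
ee_rot: [[0.991, 0.134, -0.0], [0.134, -0.991, 0.0], [-0.0, -0.0, -1.0]]
wrist_force: [1.0, 0.0, 0.6]
opening: 51.1
```

```bash
cat >> h.py <<'E'
FO=np.array([565.0,-84.7]);FY=np.radians(7.5)
def f2w(x,y): c,s=np.cos(FY),np.sin(FY);return FO+[c*x-s*y,s*x+c*y]
def w2f(p):
    c,s=np.cos(FY),np.sin(FY);d=np.array(p[:2])-FO;return np.array([c*d[0]+s*d[1],-s*d[0]+c*d[1]])
def go(x,y,z=None,st=None):
    st=st or sense();w=np.array([*f2w(x,y),st["tcp_pos"][2] if z is None else z])
    print("world",w.round(1),"tool shift cm",(st["ee_rot"].T@(w-st["tcp_pos"])/10).round(2),"now f",w2f(st["tcp_pos"]).round(1),"yaw",np.degrees(np.arctan2(st["ee_rot"][1,0],st["ee_rot"][0,0])).round(2))
E
python3 -c "
from h import *
go(-86,180,300)
s=snapshot('top')
print(p2w(s,[(463.1,231.3)],70))"
```

```text
world [456.2  82.5 300. ] tool shift cm [ 35.12 -55.89  10.48] now f [-435.  -380.3] yaw 7.72
[[ 434.48794966 -231.64317299   70.        ]]
```

drive_tool(series=[[0,0,0,2.2,-3.49,0,0.2],[0,0,0,2.2,-3.49,0,0.2],[0,0,0,2.2,-3.49,0,0.2],[0,0,0,2.2,-3.49,0,0.2],[0,0,0,2.2,-3.49,0,0.2]])

```text
t: 1.77
tcp_pos: [270.0, -329.5, 404.6]
ee_rot: [[0.992, 0.125, 0.0], [0.125, -0.992, 0.0], [0.0, -0.0, -1.0]]
wrist_force: [1.7, -0.1, 1.5]
opening: 50.7
```

drive_tool(series=[[0,0,0,2.2,-3.49,0,0.2],[0,0,0,2.2,-3.49,0,0.2],[0,0,0,2.2,-3.49,0,0.2],[0,0,0,2.2,-3.49,0,0.2],[0,0,0,2.2,-3.49,0,0.2]])

```text
t: 2.18
tcp_pos: [356.3, -142.0, 405.0]
ee_rot: [[0.992, 0.125, 0.001], [0.125, -0.992, -0.001], [0.001, 0.001, -1.0]]
wrist_force: [0.5, -0.1, 0.1]
opening: 51.3
```

drive_tool(series=[[0,0,0,2.2,-3.49,0,0.2],[0,0,0,2.2,-3.49,0,0.2],[0,0,0,2.2,-3.49,0,0.2],[0,0,0,2.2,-3.49,0,0.2],[0,0,0,2.2,-3.49,0,0.2]])

```text
t: 2.6
tcp_pos: [442.7, 45.7, 405.1]
ee_rot: [[0.992, 0.126, 0.001], [0.126, -0.992, -0.0], [0.001, 0.0, -1.0]]
wrist_force: [0.7, 0.1, 1.1]
opening: 51.3
```

```bash
python3 -c "
from h import *
go(-86,180,215)
print(sense()['joints'])
"
```

```text
world [456.2  82.5 215. ] tool shift cm [ 1.78 -3.5  19.01] now f [-104.2  145.2] yaw 7.22
[-8.52420872e+00  3.79725606e+00  1.01302705e+02 -8.55465784e-03
  7.48419783e+01 -1.57435699e+01]
```

drive_tool(series=[[0,0,0,0.9,-1.75,3.2,0.2],[0,0,0,0.9,-1.75,3.2,0.2],[0,0,0,0,0,4,0.2],[0,0,0,0,0,4,0.2],[0,0,0,0,0,4,0.2]])

```text
t: 3.02
tcp_pos: [455.7, 81.2, 219.5]
ee_rot: [[0.992, 0.127, 0.002], [0.127, -0.992, -0.0], [0.002, 0.0, -1.0]]
wrist_force: [0.8, -1.3, -1.7]
opening: 51.0
```

```bash
python3 -c "
from h import *
go(-86,180,190)
s=snapshot('side');crop(s,230,120,160,120,5,'s3.png')
"
```

```text
world [456.2  82.5 190. ] tool shift cm [ 0.06 -0.13  2.95] now f [-86.7 178.7] yaw 7.3
```

View pics/s3.png

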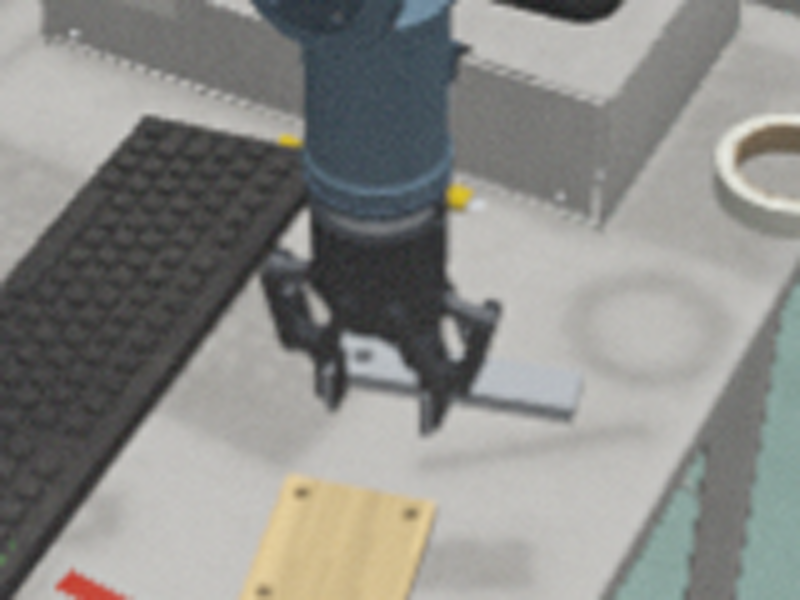

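The open fingers hang between the blank and the straightedge, with tips at crop (335,408) and (428,433). I'll work out the tip height from those.

```bash
python3 -c "
from h import *
s=snapshot('side');st=sense()
for sg in(-1,1):
  for h in(160,167,173):
    P=st['tcp_pos']+st['ee_rot']@np.array([sg*30,0,h]);print(sg,h,P.round(0),((w2p(s,[P])[0]-[230,120]+.5)*5).round(0))
"
```

```text
-1 160 [421.  77.  56.] [324. 391.]
-1 167 [421.  77.  49.] [325. 399.]
-1 173 [421.  77.  43.] [325. 406.]
1 160 [480.  85.  55.] [421. 418.]
1 167 [480.  85.  48.] [421. 426.]
1 173 [480.  85.  42.] [421. 433.]
```

drive_tool(series=[[0,0,0,0,0,2,0.2],[0,0,0,0,0,1.2,0.2],[0,0,0,0,0,0.5,0.2],[0,0,0,0,0,0.3,0.2],[0,0,0,0,0,0,0.2]])

```text
t: 3.53
tcp_pos: [456.4, 80.3, 181.9]
ee_rot: [[0.992, 0.129, 0.002], [0.129, -0.992, -0.0], [0.002, 0.0, -1.0]]
wrist_force: [0.8, 0.2, 0.7]
opening: 50.9
```

```bash
python3 -c "
from h import *
go(-86,130,178)
s=snapshot('side');crop(s,230,120,160,120,5,'s4.png')
"
```

```text
world [462.8  33.  178. ] tool shift cm [0.02 4.78 0.39] now f [-86.1 177.8] yaw 7.4
```

View pics/s4.png

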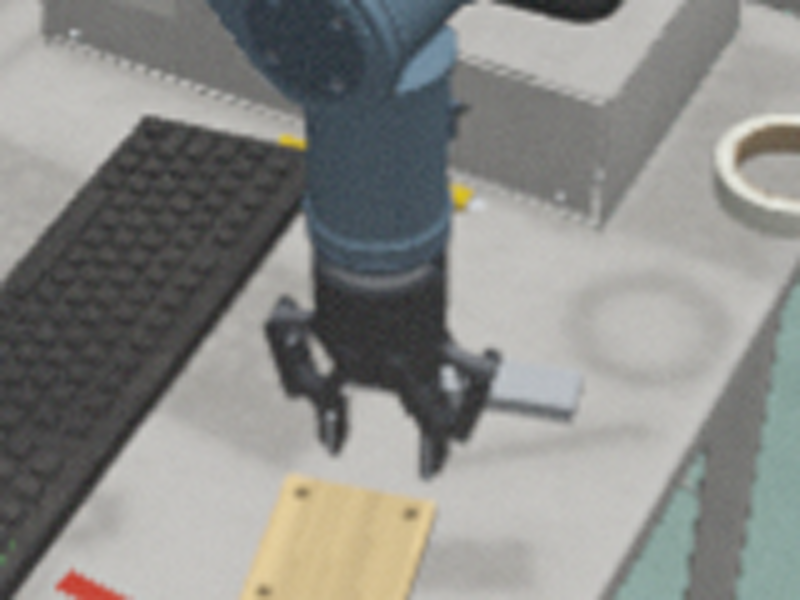

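drive_tool(series=[[0,0,0,0,0,0.3,0.2],[0,0,0,0,0,0.2,0.2],[0,0,0,0,0,0,0.2]])

```text
t: 3.83
tcp_pos: [455.8, 80.4, 176.0]
ee_rot: [[0.992, 0.13, 0.001], [0.13, -0.992, -0.0], [0.001, 0.0, -1.0]]
wrist_force: [-0.3, -0.2, 0.4]
opening: 51.3
```

drive_tool(series=[[0,0,0,0,0.6,0,0.2],[0,0,0,0,0.6,0,0.2],[0,0,0,0,0.6,0,0.2],[0,0,0,0,0.6,0,0.2],[0,0,0,0,0.6,0,0.2]])

```text
t: 4.25
tcp_pos: [459.9, 49.9, 175.8]
ee_rot: [[0.992, 0.129, 0.0], [0.129, -0.992, 0.0], [0.0, -0.0, -1.0]]
wrist_force: [-0.3, 0.7, 1.3]
opening: 51.5
```

drive_tool(series=[[0,0,0,0,0.4,0,0.2],[0,0,0,0,0.4,0,0.2],[0,0,0,0,0.4,0,0.2],[0,0,0,0,0.4,0,0.2],[0,0,0,0,0.4,0,0.2]])

```text
t: 4.67
tcp_pos: [462.3, 30.5, 175.7]
ee_rot: [[0.992, 0.13, -0.0], [0.13, -0.992, 0.0], [-0.0, -0.0, -1.0]]
wrist_force: [-0.3, 1.2, 0.5]
opening: 51.2
```

```bash
python3 -c "
from h import *
go(-86,112,176)
s=snapshot('side');crop(s,230,150,160,120,5,'s5.png')
"
```

```text
world [465.1  15.1 176. ] tool shift cm [ 0.08  1.57 -0.03] now f [-86.8 127.7] yaw 7.47
```

View pics/s5.png

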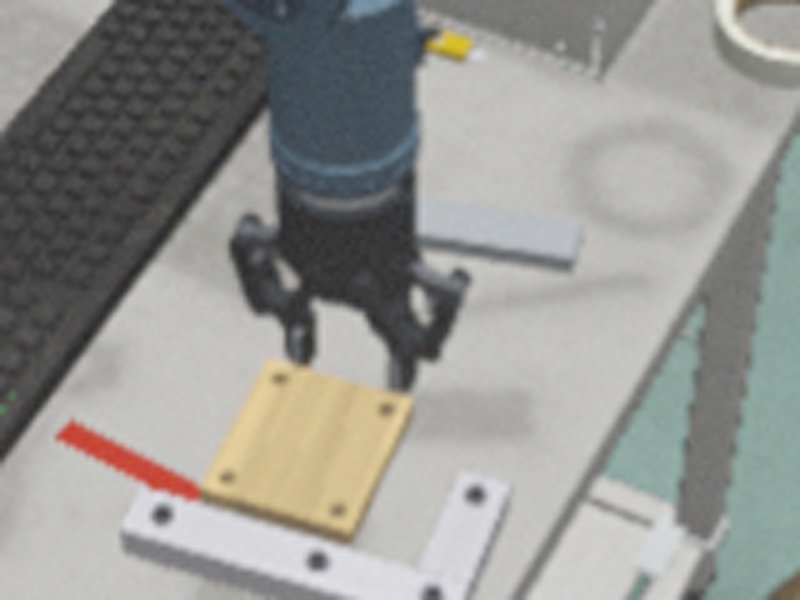

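The fingers are on the blank's +y edge, the blank is aligned with the fence, and about 10 mm is left to the rail.

drive_tool(series=[[0,0,0,0,0.3,0,0.2],[0,0,0,0,0.3,0,0.2],[0,0,0,0,0.2,0,0.2],[0,0,0,0,0,0,0.2]])

```text
t: 5.05
tcp_pos: [463.4, 22.5, 175.7]
ee_rot: [[0.992, 0.13, 0.0], [0.13, -0.992, -0.0], [0.0, 0.0, -1.0]]
wrist_force: [0.4, 0.4, -0.8]
opening: 51.3
```

drive_tool(series=[[0,0,0,0,0.15,0,0.2],[0,0,0,0,0.15,0,0.2],[0,0,0,0,0,0,0.2]])

```text
t: 5.3
tcp_pos: [463.7, 19.8, 175.7]
ee_rot: [[0.992, 0.13, -0.0], [0.13, -0.992, -0.0], [-0.0, 0.0, -1.0]]
wrist_force: [0.7, -0.2, -0.8]
opening: 51.5
```

drive_tool(series=[[0,0,0,0,0.15,0,0.2],[0,0,0,0,0.15,0,0.2],[0,0,0,0,0,0,0.2]])

```text
t: 5.55
tcp_pos: [464.1, 16.8, 175.7]
ee_rot: [[0.992, 0.13, -0.0], [0.13, -0.992, -0.0], [-0.0, 0.0, -1.0]]
wrist_force: [0.1, 0.1, -0.5]
opening: 51.1
```

drive_tool(series=[[0,0,0,0,0.15,0,0.2],[0,0,0,0,0.1,0,0.2],[0,0,0,0,0,0,0.2]])

```text
t: 5.8
tcp_pos: [464.5, 14.3, 175.7]
ee_rot: [[0.992, 0.13, 0.0], [0.13, -0.992, -0.0], [0.0, 0.0, -1.0]]
wrist_force: [-0.7, -0.5, -0.0]
opening: 50.9
```

drive_tool(series=[[0,0,0,0,0.1,0,0.2],[0,0,0,0,0.1,0,0.2],[0,0,0,0,0,0,0.2]])

```text
t: 6.05
tcp_pos: [464.4, 13.5, 175.7]
ee_rot: [[0.992, 0.129, -0.001], [0.129, -0.992, 0.002], [-0.0, -0.002, -1.0]]
wrist_force: [-0.6, 8.7, 2.4]
opening: 51.3
```

```bash
python3 -c "
from h import *
go(-86,112,176)
s=snapshot('side');crop(s,230,150,160,120,5,'s6.png')
"
```

```text
world [465.1  15.1 176. ] tool shift cm [ 0.09 -0.16 -0.03] now f [-86.9 110.4] yaw 7.44
```

View pics/s6.png

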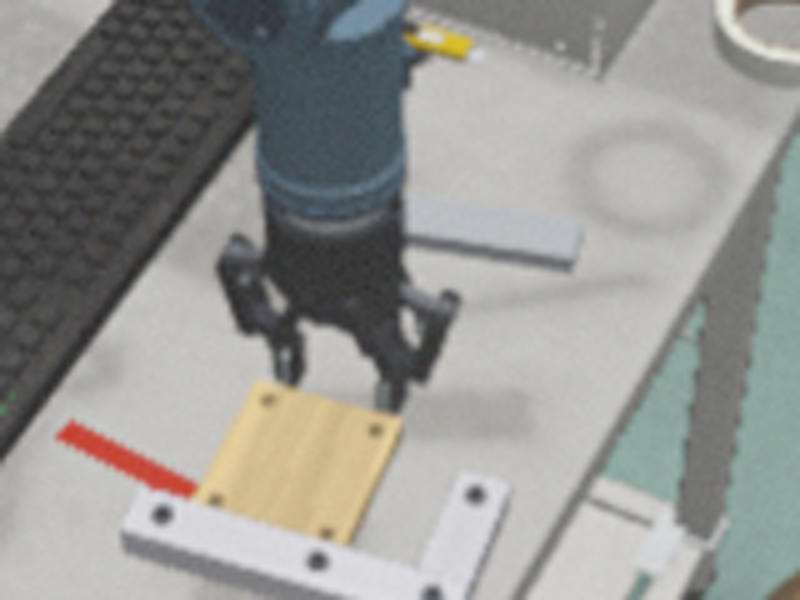

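drive_tool(series=[[0,0,0,0,0.1,0,0.2],[0,0,0,0,0,0,0.2]])

```text
t: 6.27
tcp_pos: [464.4, 13.2, 175.7]
ee_rot: [[0.992, 0.129, -0.001], [0.129, -0.992, 0.003], [-0.0, -0.003, -1.0]]
wrist_force: [0.7, 13.4, 3.6]
opening: 51.2
```

drive_tool(series=[[0,0,0,0,-0.5,0,0.2],[0,0,0,0,-1,0,0.2],[0,0,0,0,0,-3,0.2],[0,0,0,0,0,-3,0.2]])

```text
t: 6.6
tcp_pos: [461.7, 27.2, 234.8]
ee_rot: [[0.991, 0.131, -0.005], [0.131, -0.991, 0.001], [-0.005, -0.001, -1.0]]
wrist_force: [1.0, 0.3, 0.4]
opening: 51.3
```

drive_tool(series=[[0,0,-7.1,0,0,0,0.2],[0,0,-7.1,0,0,0,0.2],[0,0,-7.1,0,0,0,0.2],[0,0,-7.1,0,0,0,0.2],[0,0,-7.1,0,0,0,0.2]])

```text
t: 7.02
tcp_pos: [462.7, 26.7, 235.8]
ee_rot: [[0.727, 0.686, 0.0], [0.686, -0.727, -0.0], [-0.0, 0.001, -1.0]]
wrist_force: [0.6, -1.1, -0.6]
opening: 51.2
```

drive_tool(series=[[0,0,-7.1,0,0,0,0.2],[0,0,-7.1,0,0,0,0.2],[0,0,-7.1,0,0,0,0.2],[0,0,-7.1,0,0,0,0.2],[0,0,-7.1,0,0,0,0.2]])

```text
t: 7.43
tcp_pos: [462.8, 26.7, 235.7]
ee_rot: [[0.194, 0.981, 0.0], [0.981, -0.194, -0.0], [-0.0, 0.0, -1.0]]
wrist_force: [-0.6, -0.3, -0.1]
opening: 51.1
```

drive_tool(series=[[0,0,-7,0,0,0,0.2],[0,0,-7,0,0,0,0.2],[0,0,-5,0,0,0,0.2],[0,0,0,0,0,0,0.2]])

```text
t: 7.77
tcp_pos: [462.8, 26.7, 235.7]
ee_rot: [[-0.133, 0.991, -0.0], [0.991, 0.133, -0.0], [-0.0, -0.0, -1.0]]
wrist_force: [-0.3, 0.1, -1.0]
opening: 51.2
```

```bash
python3 -c "
from h import *
go(-154,50,176)
s=snapshot('side');crop(s,230,150,160,120,5,'s7.png')
"
```

```text
world [405.8 -55.2 176. ] tool shift cm [-7.36 -6.74  5.97] now f [-86.8 123.8] yaw 97.65
```

View pics/s7.png

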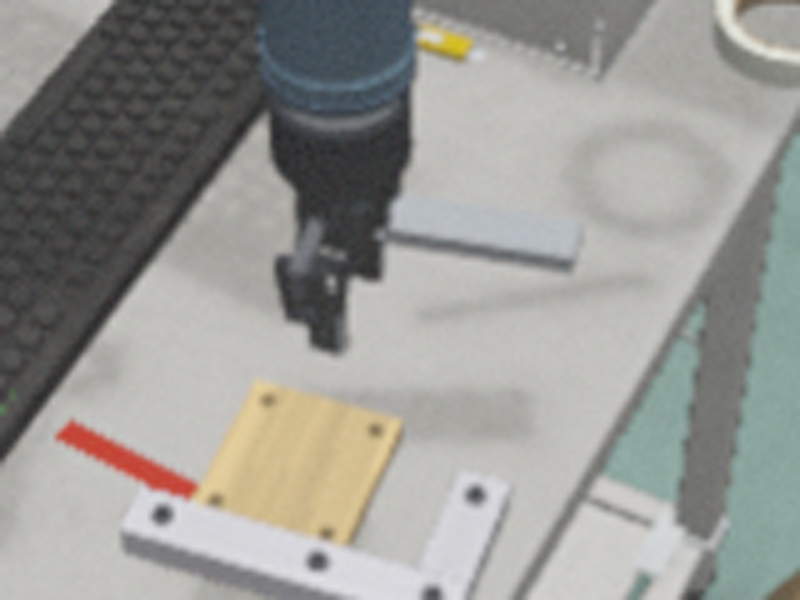

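drive_tool(series=[[0,0,0,-2.45,-2.25,0,0.2],[0,0,0,-2.45,-2.25,0,0.2],[0,0,0,-2.45,-2.25,0,0.2],[0,0,0,0,0,3,0.2],[0,0,0,0,0,2,0.2]])

```text
t: 8.23
tcp_pos: [405.0, -56.7, 185.7]
ee_rot: [[-0.123, 0.992, 0.003], [0.992, 0.123, -0.002], [-0.002, 0.002, -1.0]]
wrist_force: [-0.3, -0.6, -0.9]
opening: 51.5
```

drive_tool(series=[[0,0,0,0,0,0.5,0.2],[0,0,0,0,0,0.4,0.2],[0,0,0,0,0,0,0.2]])

```text
t: 8.48
tcp_pos: [405.6, -55.0, 176.5]
ee_rot: [[-0.129, 0.992, -0.001], [0.992, 0.129, 0.0], [0.001, -0.001, -1.0]]
wrist_force: [0.1, 0.5, -0.4]
opening: 51.3
```

```bash
python3 -c "
from h import *
go(-101,50,176)
s=snapshot('side');crop(s,230,150,160,120,5,'s8.png')
"
```

```text
world [458.3 -48.3 176. ] tool shift cm [-0.02  5.32  0.04] now f [-154.2   50.3] yaw 97.42
```

View pics/s8.png

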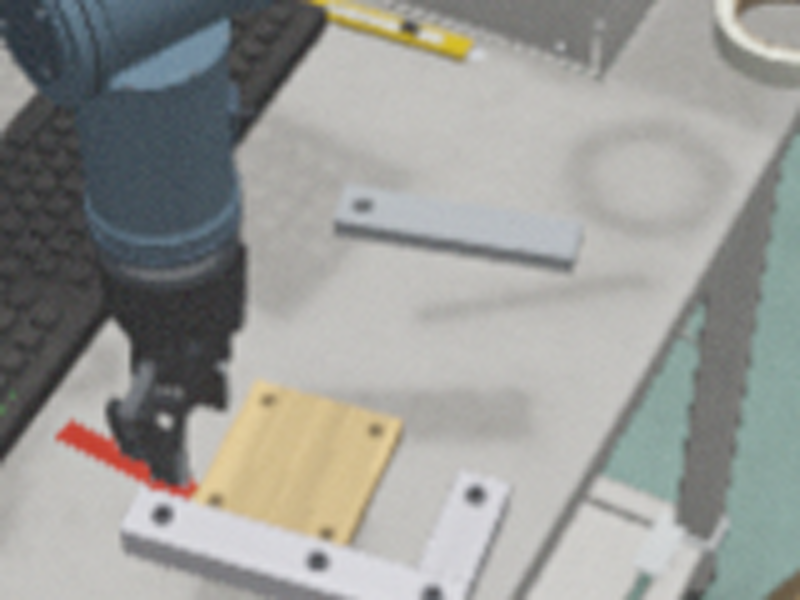

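The fingers are down on the bench left of the blank, ready to push it along the rail.

drive_tool(series=[[0,0,0,0,0.5,0,0.2],[0,0,0,0,0.5,0,0.2],[0,0,0,0,0.5,0,0.2],[0,0,0,0,0.5,0,0.2],[0,0,0,0,0.5,0,0.2]])

```text
t: 8.95
tcp_pos: [431.0, -51.8, 177.0]
ee_rot: [[-0.13, 0.991, 0.0], [0.991, 0.13, -0.0], [-0.0, 0.0, -1.0]]
wrist_force: [-1.6, 0.7, 0.6]
opening: 51.1
```

drive_tool(series=[[0,0,0,0,0.5,0,0.2],[0,0,0,0,0.5,0,0.2],[0,0,0,0,0.4,0,0.2],[0,0,0,0,0.3,0,0.2],[0,0,0,0,0.2,0,0.2]])

```text
t: 9.37
tcp_pos: [449.5, -49.4, 176.6]
ee_rot: [[-0.13, 0.992, -0.0], [0.992, 0.13, 0.0], [0.0, -0.0, -1.0]]
wrist_force: [-1.3, 0.6, 1.9]
opening: 51.7
```

drive_tool(series=[[0,0,0,0,0.2,0,0.2],[0,0,0,0,0.15,0,0.2],[0,0,0,0,0,0,0.2]])

```text
t: 9.62
tcp_pos: [452.9, -49.1, 176.7]
ee_rot: [[-0.13, 0.992, 0.001], [0.992, 0.13, -0.0], [-0.0, 0.001, -1.0]]
wrist_force: [0.2, -0.3, 0.1]
opening: 51.3
```

drive_tool(series=[[0,0,0,0,0.15,0,0.2],[0,0,0,0,0.1,0,0.2],[0,0,0,0,0,0,0.2]])

```text
t: 9.87
tcp_pos: [455.3, -48.8, 176.7]
ee_rot: [[-0.13, 0.992, 0.0], [0.992, 0.13, -0.0], [-0.0, 0.0, -1.0]]
wrist_force: [-0.4, -0.3, 0.2]
opening: 51.7
```

drive_tool(series=[[0,0,0,0,0.1,0,0.2],[0,0,0,0,0.1,0,0.2],[0,0,0,0,0,0,0.2]])

```text
t: 10.12
tcp_pos: [457.1, -48.5, 176.7]
ee_rot: [[-0.13, 0.992, -0.0], [0.992, 0.13, -0.0], [-0.0, -0.0, -1.0]]
wrist_force: [-1.7, 0.3, 1.2]
opening: 51.2
```

drive_tool(series=[[0,0,0,0,0.1,0,0.2],[0,0,0,0,0.1,0,0.2],[0,0,0,0,0,0,0.2]])

```text
t: 10.37
tcp_pos: [457.8, -48.3, 176.5]
ee_rot: [[-0.131, 0.991, -0.004], [0.991, 0.131, 0.0], [0.001, -0.004, -1.0]]
wrist_force: [-7.5, -3.8, 5.0]
opening: 51.1
```

```bash
python3 -c "
from h import *
go(-101,50,176)
s=snapshot('side');crop(s,230,150,160,120,5,'s9.png')
"
```

```text
world [458.3 -48.3 176. ] tool shift cm [-0.01  0.05  0.05] now f [-101.5   50.1] yaw 97.5
```

View pics/s9.png

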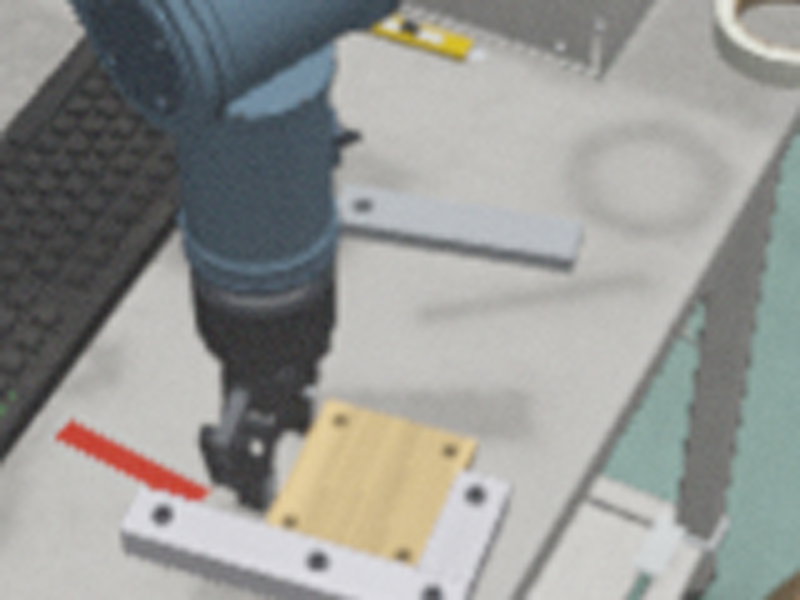

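The blank is seated in the corner: contact at −7.5 N and no visible gap at the stop or rail. One more nudge, then I'll retreat and move to the straightedge.

drive_tool(series=[[0,0,0,0,0.1,0,0.2],[0,0,0,0,0,0,0.2],[0,0,0,0,-0.5,0,0.2],[0,0,0,0,-0.8,0,0.2],[0,0,0,0,0,-3,0.2]])

```text
t: 10.83
tcp_pos: [444.0, -49.1, 203.1]
ee_rot: [[-0.13, 0.992, -0.009], [0.992, 0.13, 0.004], [0.005, -0.009, -1.0]]
wrist_force: [-0.9, 0.4, -0.1]
opening: 51.4
```

drive_tool(series=[[0,0,0,0,0,-3,0.2],[0,0,-7,0,0,0,0.2],[0,0,0,0,0,0,0.2]])

```text
t: 11.08
tcp_pos: [447.8, -50.0, 238.4]
ee_rot: [[-0.254, 0.967, 0.005], [0.967, 0.254, -0.002], [-0.003, 0.004, -1.0]]
wrist_force: [0.2, 0.4, -0.0]
opening: 51.0
```

```bash
python3 -c "
from h import *
e=w2f([465.5,162]);print(e)
go(e[0],e[1],179)
s=snapshot('side');crop(s,230,150,160,120,5,'s10.png')
s=snapshot('top');crop(s,270,150,160,120,5,'t10.png')
"
```

```text
[-66.44795209 257.57680343]
world [465.5 162.  179. ] tool shift cm [20.07  7.07  5.92] now f [-111.7   49.7] yaw 104.72
```

View pics/t10.png

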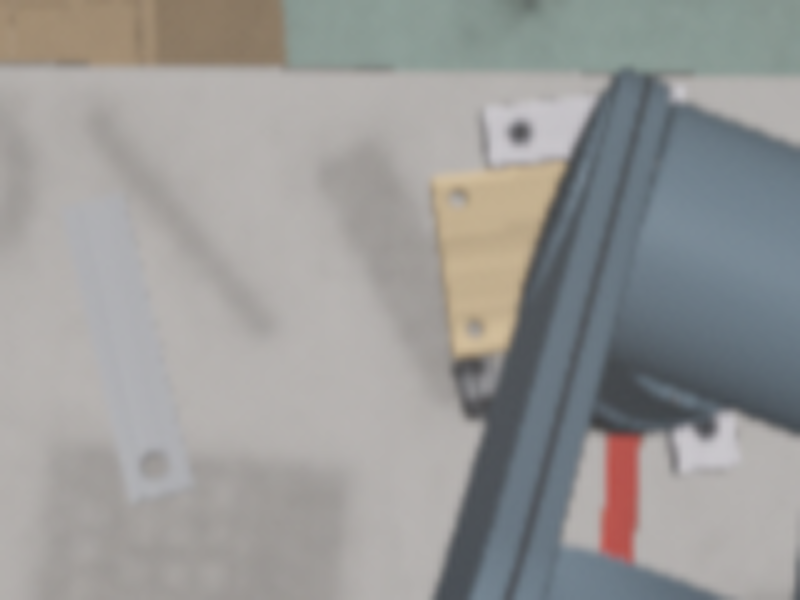

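View pics/s10.png

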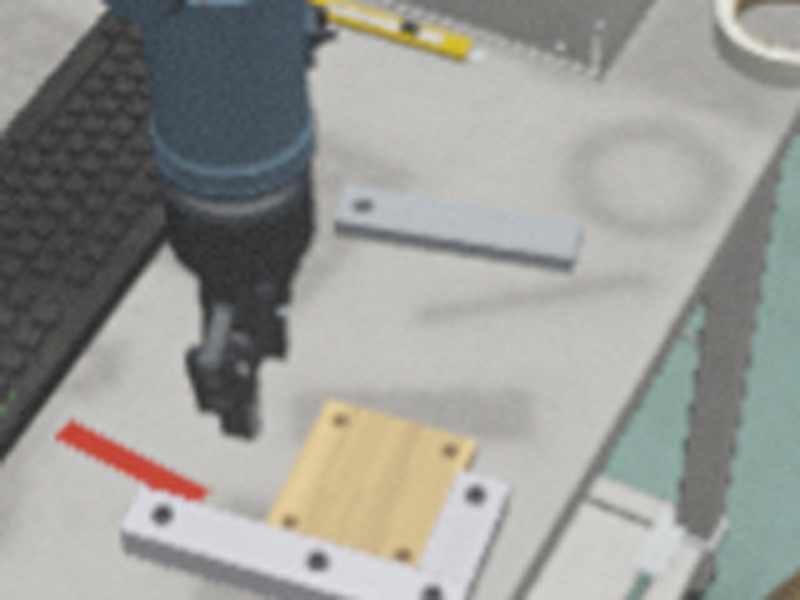

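Blank home. Next, to the straightedge.

drive_tool(series=[[0,0,0,4,1.4,0,0.3],[0,0,0,4,1.4,0,0.3],[0,0,0,4,1.4,0,0.3],[0,0,0,4,1.4,0,0.3],[0,0,0,4,1.4,0,0.3]])

```text
t: 11.6
tcp_pos: [463.9, 159.5, 235.5]
ee_rot: [[-0.246, 0.969, -0.002], [0.969, 0.246, -0.0], [0.0, -0.002, -1.0]]
wrist_force: [-0.3, -0.7, -0.8]
opening: 55.2
```

drive_tool(series=[[0,0,0,0,0,0,0.3],[0,0,0,0,0,0,0.3]])

```text
t: 11.77
tcp_pos: [463.7, 159.9, 235.4]
ee_rot: [[-0.253, 0.968, -0.002], [0.968, 0.253, -0.0], [0.0, -0.002, -1.0]]
wrist_force: [0.5, 0.0, -0.3]
opening: 55.7
```

```bash
python3 -c "
from h import *
e=w2f([465.5,162]);print(e)
go(e[0],e[1],179)
s=snapshot('side');crop(s,230,120,160,120,5,'s11.png')
"
```

```text
[-66.44795209 257.57680343]
world [465.5 162.  179. ] tool shift cm [0.15 0.23 5.64] now f [-68.5 255.8] yaw 104.63
```

View pics/s11.png

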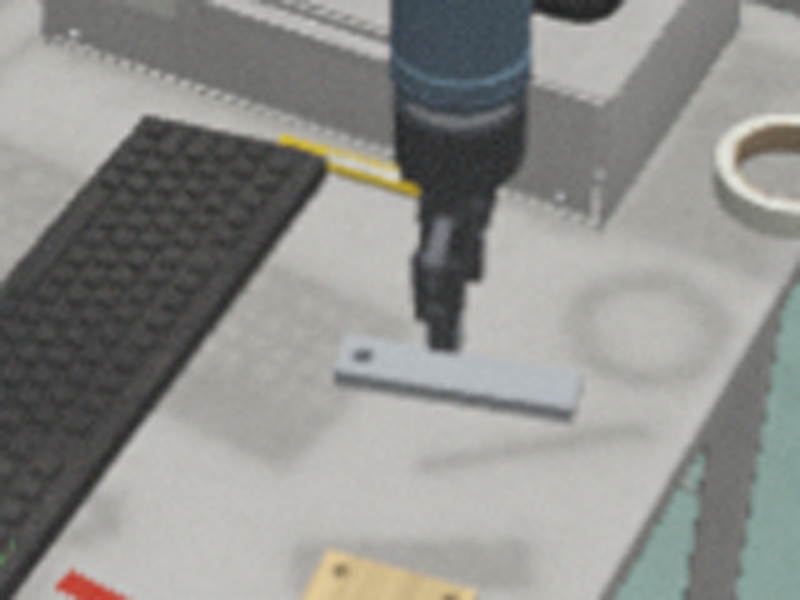

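The fingers line up over the straightedge. Descending to it.

drive_tool(series=[[0,0,0,0.15,0.2,2,0.3],[0,0,0,0,0,1.2,0.3],[0,0,0,0,0,0.6,0.3],[0,0,0,0,0,0,0.3]])

```text
t: 12.15
tcp_pos: [465.5, 158.1, 197.1]
ee_rot: [[-0.247, 0.969, -0.004], [0.969, 0.247, -0.001], [0.0, -0.004, -1.0]]
wrist_force: [-0.1, -1.0, -0.6]
opening: 55.7
```

drive_tool(series=[[0,0,0,0,0,0.6,0.3],[0,0,0,0,0,0.6,0.3],[0,0,0,0,0,0.5,0.3],[0,0,0,0,0,0,0.3]])

```text
t: 12.48
tcp_pos: [465.9, 159.5, 180.9]
ee_rot: [[-0.249, 0.968, -0.001], [0.968, 0.249, -0.0], [0.0, -0.001, -1.0]]
wrist_force: [0.2, 0.6, -0.2]
opening: 55.7
```

```bash
python3 -c "
from h import *
go(-45,150,179)
s=snapshot('side');crop(s,230,120,160,120,5,'s12.png')
s=snapshot('top');crop(s,270,150,160,120,5,'t12.png')
"
```

```text
world [500.8  58.1 179. ] tool shift cm [-10.68   0.85   0.19] now f [-66.4 255. ] yaw 104.44
```

View pics/s12.png

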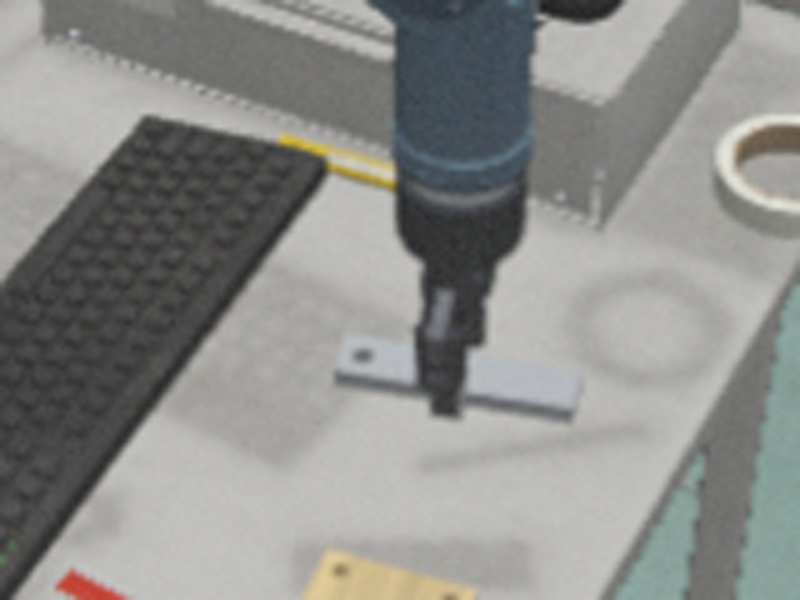

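View pics/t12.png

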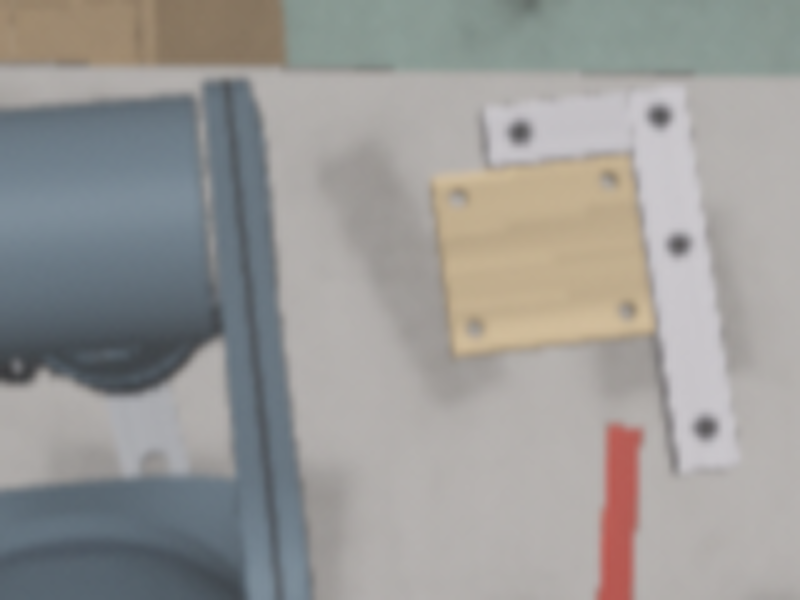

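The top view shows the blank flush on both fence faces, and the fingers straddle the straightedge. Closing.

drive_tool(series=[[0,0,0,0,0,0,-0.3],[0,0,0,0,0,0,-0.4],[0,0,0,0,0,0,-0.4],[0,0,0,0,0,0,-0.4]], grip_force=25)

```text
t: 12.92
tcp_pos: [466.3, 160.1, 182.3]
ee_rot: [[-0.25, 0.968, 0.001], [0.968, 0.25, 0.0], [0.0, 0.001, -1.0]]
wrist_force: [-0.5, 2.1, 5.0]
opening: 30.9
```

drive_tool(series=[[0,0,0,0,0,0,-0.4],[0,0,0,0,0,0,-0.4]])

```text
t: 13.08
tcp_pos: [466.3, 160.0, 182.2]
ee_rot: [[-0.25, 0.968, 0.001], [0.968, 0.25, 0.0], [0.0, 0.001, -1.0]]
wrist_force: [-1.8, 2.4, 5.5]
opening: 31.3
```

```bash
python3 -c "
from h import *
go(-45,150,180)
s=sense();print(s['wrist_force'],s['opening'])
"
```

```text
world [500.8  58.1 180. ] tool shift cm [-10.73   0.79   0.22] now f [-65.9 255.5] yaw 104.47
[-1.81959886  2.40901521  5.54701793] 31.29828257704189
```

drive_tool(series=[[0,0,0,0,0,-0.1,-0.4],[0,0,3.5,0,0,0,-0.4],[0,0,3.5,0,0,0,-0.4],[0,0,0,0,0,0,-0.4]])

```text
t: 13.42
tcp_pos: [465.9, 159.6, 182.3]
ee_rot: [[-0.128, 0.992, -0.001], [0.992, 0.128, -0.0], [-0.0, -0.001, -1.0]]
wrist_force: [-1.1, 0.8, -3.8]
opening: 31.1
```

```bash
python3 -c "
from h import *
go(-45,150,183)
s=sense();print(s['wrist_force'],s['opening'])
"
```

```text
world [500.8  58.1 183. ] tool shift cm [-10.51   2.16  -0.07] now f [-66.3 255.1] yaw 97.36
[-1.10261823  0.8009909  -3.84395315] 31.072464314307393
```

drive_tool(series=[[0,0,0,-1,0.2,0,-0.4],[0,0,0,-1.5,0.3,0,-0.4],[0,0,0,-1.5,0.3,0,-0.4],[0,0,0,-1.5,0.3,0,-0.4],[0,0,0,-1.5,0.3,0,-0.4]])

```text
t: 13.83
tcp_pos: [489.4, 90.9, 182.4]
ee_rot: [[-0.132, 0.991, -0.001], [0.991, 0.132, -0.0], [-0.0, -0.001, -1.0]]
wrist_force: [0.1, 0.6, -3.1]
opening: 31.0
```

drive_tool(series=[[0,0,0,-1.5,0.3,0,-0.4],[0,0,0,-1.3,0.3,0,-0.4],[0,0,0,-0.7,0.15,0.05,-0.4],[0,0,0,0,0,0,-0.4]])

```text
t: 14.17
tcp_pos: [502.0, 56.9, 182.3]
ee_rot: [[-0.129, 0.992, 0.001], [0.992, 0.129, -0.0], [-0.0, 0.001, -1.0]]
wrist_force: [0.7, -0.9, -1.4]
opening: 31.0
```

```bash
python3 -c "
from h import *
go(-45,150,183)
s=sense();print(s['wrist_force'],s['opening'])
s=snapshot('side');crop(s,230,140,160,120,5,'s13.png')
"
```

```text
world [500.8  58.1 183. ] tool shift cm [ 0.14 -0.1  -0.07] now f [-44.  148.6] yaw 97.4
[ 0.67244914 -0.86469385 -1.40582457] 30.96778649654094
```

View pics/s13.png

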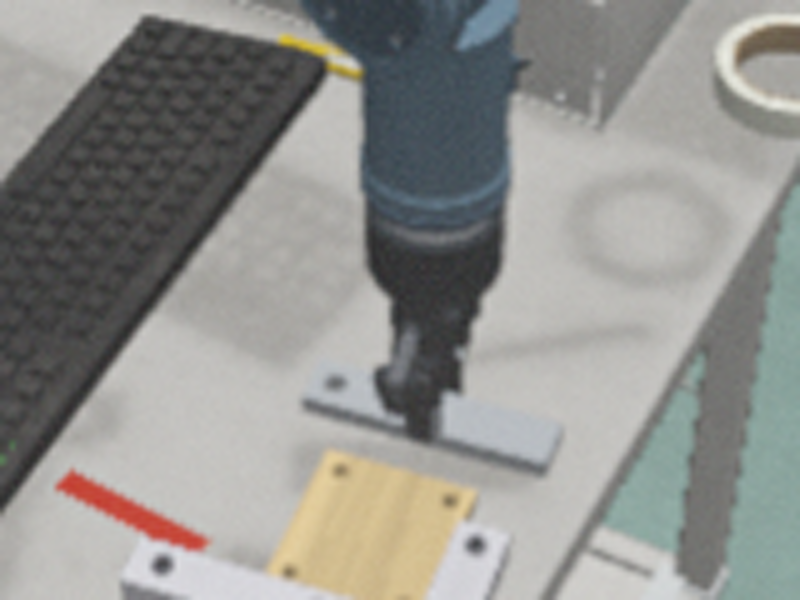

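The straightedge is held flat and parallel, about 30 mm from the blank. I'll release it and go round to push.

drive_tool(series=[[0,0,0,0,0,0.05,-0.2],[0,0,0,0,0,0,0.1],[0,0,0,0,0,0,0.1],[0,0,0,0,0,-1,0.1],[0,0,0,0,0,-3,0.1]], grip_force=40)

```text
t: 14.63
tcp_pos: [499.3, 59.0, 219.4]
ee_rot: [[-0.131, 0.991, -0.008], [0.991, 0.131, 0.001], [0.002, -0.008, -1.0]]
wrist_force: [0.1, -0.4, 0.4]
opening: 47.2
```

drive_tool(series=[[0,0,0,0,0,-2,0.2],[0,0,7.1,0,0,0,0.2],[0,0,7.1,0,0,0,0.2],[0,0,7.1,0,0,0,0.2],[0,0,7.1,0,0,0,0.2]])

```text
t: 15.05
tcp_pos: [501.1, 58.9, 242.9]
ee_rot: [[0.362, 0.932, 0.001], [0.932, -0.362, -0.0], [0.0, 0.001, -1.0]]
wrist_force: [-0.9, -0.8, 0.7]
opening: 51.2
```

drive_tool(series=[[0,0,7.1,0,0,0,0.2],[0,0,7.1,0,0,0,0.2],[0,0,7.1,0,0,0,0.2],[0,0,7.1,0,0,0,0.2],[0,0,7.1,0,0,0,0.2]])

```text
t: 15.47
tcp_pos: [501.1, 58.9, 242.6]
ee_rot: [[0.836, 0.548, 0.001], [0.548, -0.836, -0.0], [0.001, 0.0, -1.0]]
wrist_force: [0.1, 0.2, -0.9]
opening: 51.6
```

drive_tool(series=[[0,0,7,0,0,0,0.2],[0,0,7,0,0,0,0.2],[0,0,7,0,0,0,0.2],[0,0,5,0,0,0,0.2],[0,0,0,0,0,0,0.2]])

```text
t: 15.88
tcp_pos: [501.1, 58.9, 242.5]
ee_rot: [[0.992, 0.129, 0.001], [0.129, -0.992, -0.0], [0.001, 0.0, -1.0]]
wrist_force: [0.7, 0.6, -0.9]
opening: 51.3
```

```bash
python3 -c "
from h import *
go(-45,186,177)
s=snapshot('side');crop(s,230,140,160,120,5,'s14.png')
"
```

```text
world [496.1  93.8 177. ] tool shift cm [-0.05 -3.53  6.55] now f [-44.6 150.7] yaw 7.44
```

View pics/s14.png

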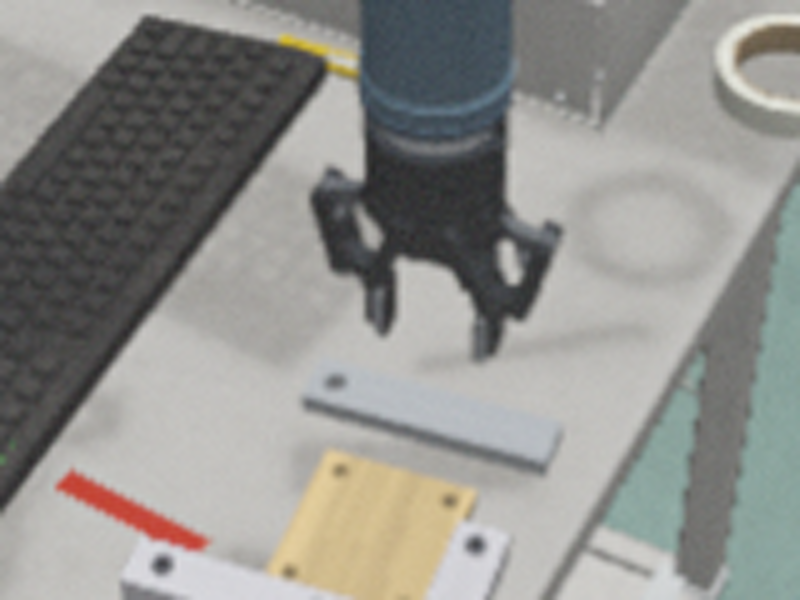

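drive_tool(series=[[0,0,0,0,-1.9,0,0.2],[0,0,0,0,-1.9,0,0.2],[0,0,0,0,0,3,0.2],[0,0,0,0,0,2,0.2],[0,0,0,0,0,0.8,0.2]])

```text
t: 16.35
tcp_pos: [495.0, 96.7, 182.0]
ee_rot: [[0.991, 0.136, -0.003], [0.136, -0.991, 0.0], [-0.003, -0.001, -1.0]]
wrist_force: [-0.4, -0.9, -0.1]
opening: 51.1
```

drive_tool(series=[[0,0,0,0,0,0.7,0.2],[0,0,0,0,0,0,0.2]])

```text
t: 16.52
tcp_pos: [495.9, 96.1, 176.0]
ee_rot: [[0.991, 0.133, -0.002], [0.133, -0.991, 0.0], [-0.002, -0.0, -1.0]]
wrist_force: [0.2, 0.6, 0.4]
opening: 51.1
```

drive_tool(series=[[0,0,0,0,0.5,0,0.2],[0,0,0,0,0.6,0,0.2],[0,0,0,0,0.6,0,0.2],[0,0,0,0,0.6,0,0.2],[0,0,0,0,0.6,0,0.2]])

```text
t: 16.93
tcp_pos: [500.4, 66.7, 177.5]
ee_rot: [[0.991, 0.131, 0.002], [0.131, -0.991, 0.0], [0.002, -0.0, -1.0]]
wrist_force: [0.2, 3.7, 2.7]
opening: 51.0
```

```bash
python3 -c "
from h import *
go(-45,142.5,177)
s=snapshot('side');crop(s,230,140,160,120,5,'s15.png')
"
```

```text
world [501.8  50.7 177. ] tool shift cm [-0.07  1.61  0.05] now f [-44.3 158.6] yaw 7.54
```

View pics/s15.png

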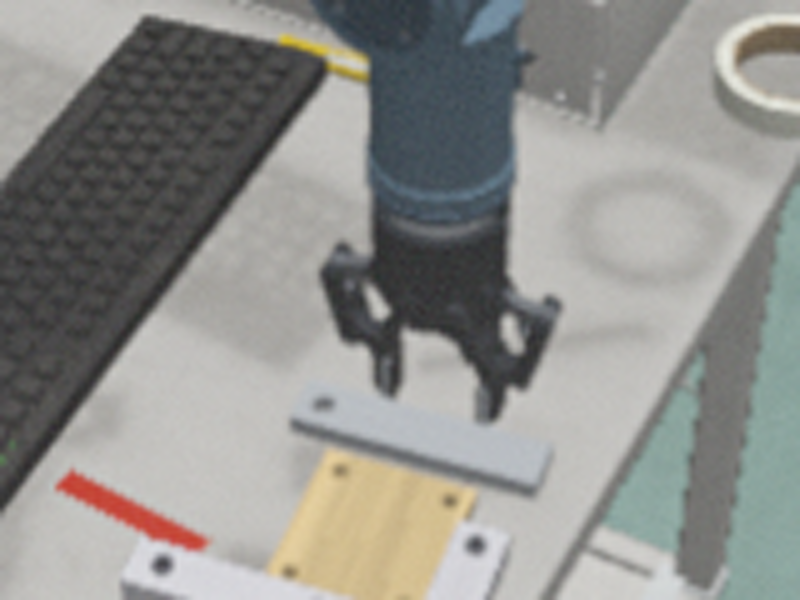

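The straightedge is moving parallel to the blank with about 16 mm to go.

drive_tool(series=[[0,0,0,0,0.4,0,0.2],[0,0,0,0,0.4,0,0.2],[0,0,0,0,0.3,0,0.2],[0,0,0,0,0.15,0,0.2],[0,0,0,0,0,0,0.2]])

```text
t: 17.4
tcp_pos: [501.7, 54.6, 176.6]
ee_rot: [[0.991, 0.132, -0.0], [0.132, -0.991, -0.0], [-0.0, 0.0, -1.0]]
wrist_force: [-0.3, 0.8, 0.1]
opening: 51.2
```

drive_tool(series=[[0,0,0,0,0.1,0,0.2],[0,0,0,0,0.1,0,0.2],[0,0,0,0,0,0,0.2]])

```text
t: 17.65
tcp_pos: [501.8, 53.0, 176.6]
ee_rot: [[0.991, 0.132, -0.0], [0.132, -0.991, 0.0], [-0.0, -0.0, -1.0]]
wrist_force: [0.5, 0.9, 0.6]
opening: 51.0
```

drive_tool(series=[[0,0,0,0,0.1,0,0.2],[0,0,0,0,0.1,0,0.2],[0,0,0,0,0,0,0.2]])

```text
t: 17.9
tcp_pos: [502.0, 51.1, 176.6]
ee_rot: [[0.991, 0.132, -0.0], [0.132, -0.991, 0.0], [-0.0, -0.0, -1.0]]
wrist_force: [0.4, 3.2, 0.5]
opening: 51.4
```

```bash
python3 -c "
from h import *
go(-45,142.5,177)
s=snapshot('side');crop(s,230,140,160,120,5,'s16.png')
"
```

```text
world [501.8  50.7 177. ] tool shift cm [-0.03  0.04 -0.04] now f [-44.7 142.9] yaw 7.56
```

View pics/s16.png

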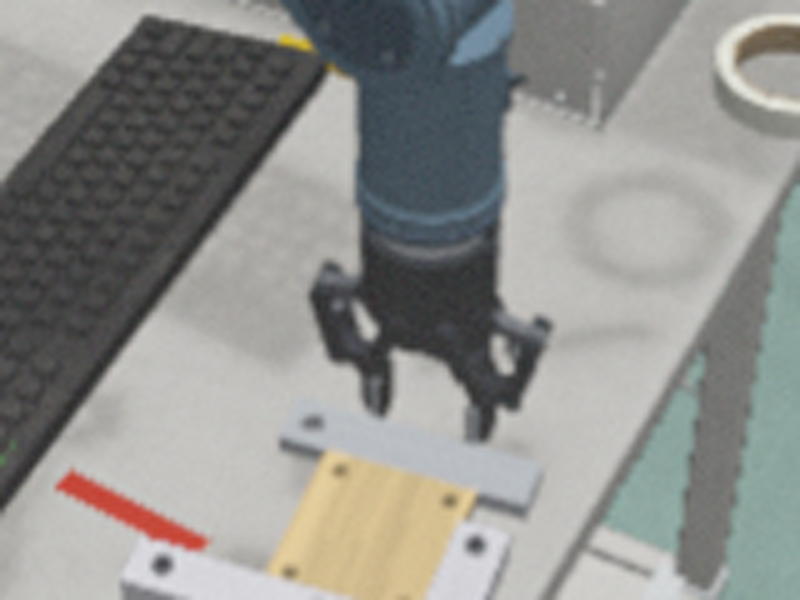

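drive_tool(series=[[0,0,0,0,0.1,0,0.2],[0,0,0,0,0,0,0.2]])

```text
t: 18.12
tcp_pos: [502.0, 50.8, 176.6]
ee_rot: [[0.991, 0.131, -0.001], [0.131, -0.991, 0.002], [-0.0, -0.002, -1.0]]
wrist_force: [-0.5, 8.1, 2.3]
opening: 51.5
```

drive_tool(series=[[0,0,0,0,0.05,0,0.2],[0,0,0,0,0,0,0.2],[0,0,0,0,0,0,0.2]])

```text
t: 18.37
tcp_pos: [502.0, 50.7, 176.6]
ee_rot: [[0.991, 0.131, -0.001], [0.131, -0.991, 0.002], [-0.0, -0.002, -1.0]]
wrist_force: [-0.4, 10.4, 1.9]
opening: 51.1
```

drive_tool(series=[[0,0,0,0,-0.4,0,0.2],[0,0,0,0,-1,0,0.2],[0,0,0,0,0,-4,0.2],[0,0,0,0,0,-4,0.2],[0,0,0,0,0,-4,0.6]])

```text
t: 18.78
tcp_pos: [500.0, 63.8, 297.3]
ee_rot: [[0.991, 0.132, -0.003], [0.132, -0.991, -0.001], [-0.003, 0.0, -1.0]]
wrist_force: [1.7, -0.1, 0.9]
opening: 61.9
```

```bash
python3 -c "
from h import *
s=snapshot('side');crop(s,210,160,130,100,6,'s17.png')
c=w2f([434.5,-231.6]);print(c);go(c[0],c[1],320)
"
```

```text
[-148.55785205 -128.60958205]
world [ 434.5 -231.6  320. ] tool shift cm [-10.66  28.37  -1.45] now f [-42.4 155.2] yaw 7.61
```

View pics/s17.png

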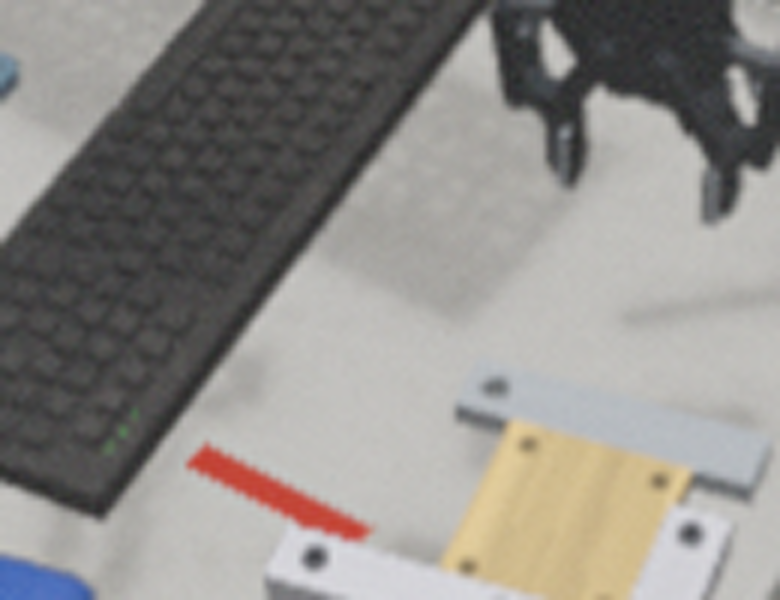

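The straightedge is flush along the blank's top edge and overhangs both ends (455 to 765 crop px). Next I'll locate the weight in both views.

```bash
python3 -c "
from h import *
T=snapshot('top');S=snapshot('side')
crop(T,420,200,80,60,8,'t18.png');crop(S,210,260,80,60,8,'s18.png')
print(p2w(S,[(220+120.5/6-.4,260+102/6-.4)],70),p2w(T,[(463.1,231.3)],70))
for c in([434.5,-231.6],[438,-231],[440,-229]):
  for n,s,o in(('T',T,(420,200)),('S',S,(210,260))):
    a=np.linspace(0,2*np.pi,9)[:-1]
    P=[[c[0],c[1],70],[c[0],c[1],0]]; print(n,c,((w2p(s,P)-o+.5)*8).round(0).tolist())
"
```

```text
[[ 438.12692317 -233.09582886   70.        ]] [[ 434.48794966 -231.64317299   70.        ]]
T [434.5, -231.6] [[349.0, 254.0], [276.0, 272.0]]
S [434.5, -231.6] [[234.0, 129.0], [261.0, 249.0]]
T [438, -231] [[346.0, 242.0], [273.0, 261.0]]
S [438, -231] [[245.0, 132.0], [271.0, 252.0]]
T [440, -229] [[339.0, 235.0], [267.0, 254.0]]
S [440, -229] [[254.0, 129.0], [280.0, 250.0]]
```

View pics/t18.png

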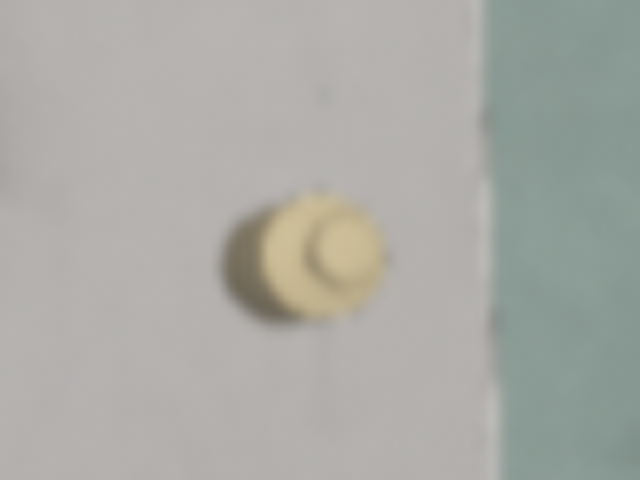

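View pics/s18.png

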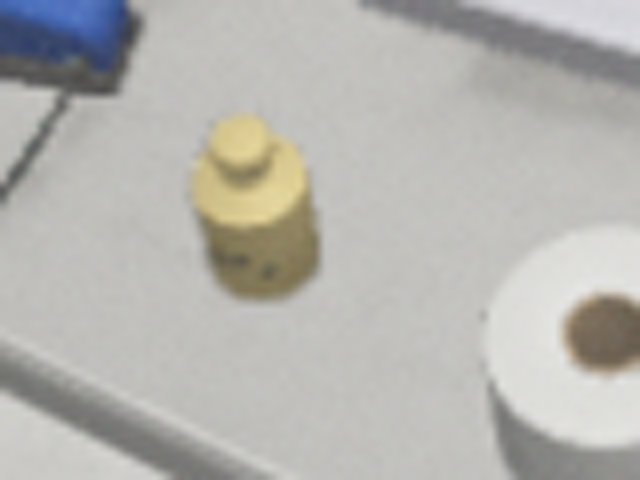

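drive_tool(series=[[0,0,0,-1.3,3.5,0,0.5],[0,0,0,-1.3,3.5,0,0.5],[0,0,0,-1.3,3.5,0,0.5],[0,0,0,-1.3,3.5,0,0.5],[0,0,0,-1.3,3.5,0,0.5]])

```text
t: 19.35
tcp_pos: [458.0, -119.6, 295.4]
ee_rot: [[0.991, 0.132, -0.002], [0.132, -0.991, 0.001], [-0.002, -0.001, -1.0]]
wrist_force: [0.6, -0.5, -0.0]
opening: 63.7
```

drive_tool(series=[[0,0,0,-1.3,3.5,0,0.5],[0,0,0,-1.3,3.5,0,0.5],[0,0,0,-1.3,3.5,0,0.5],[0,0,0,0,0,0,0.5],[0,0,0,0,0,0,0.5]])

```text
t: 19.77
tcp_pos: [433.4, -229.4, 295.3]
ee_rot: [[0.992, 0.128, -0.002], [0.128, -0.992, 0.001], [-0.002, -0.002, -1.0]]
wrist_force: [0.4, 1.5, -0.8]
opening: 64.0
```

```bash
python3 -c "
from h import *
c=w2f([436,-231.5]);go(c[0],c[1],184)
S=snapshot('side')
crop(S,180,200,130,100,6,'s19.png')
"
```

```text
world [ 436.  -231.5  184. ] tool shift cm [ 0.25  0.26 11.13] now f [-149.3 -126.3] yaw 7.33
```

View pics/s19.png

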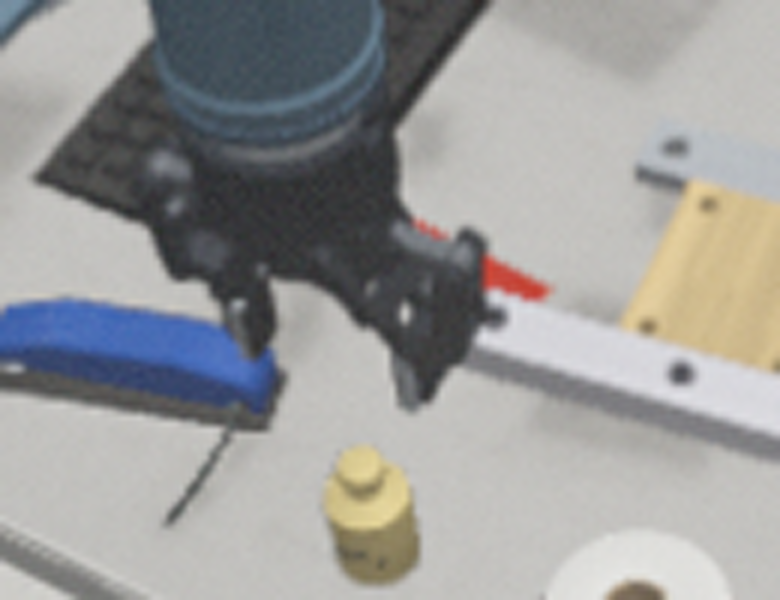

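The open gripper is above and slightly behind the weight (knob at crop 360,465), with the stapler clear. Descending in two stages.

drive_tool(series=[[0,0,0,0.25,0.25,1,0.5],[0,0,0,0,0,2,0.5],[0,0,0,0,0,1,0.5],[0,0,0,0,0,0,0.5]])

```text
t: 20.15
tcp_pos: [436.5, -227.8, 253.7]
ee_rot: [[0.991, 0.134, -0.005], [0.134, -0.991, 0.004], [-0.004, -0.005, -1.0]]
wrist_force: [-0.2, 0.5, -0.7]
opening: 64.0
```

```bash
python3 -c "
from h import *
c=w2f([436,-231.5]);go(c[0],c[1],184)
S=snapshot('side')
crop(S,180,220,130,100,6,'s20.png')
"
```

```text
world [ 436.  -231.5  184. ] tool shift cm [-0.07  0.39  6.97] now f [-146.1 -125.1] yaw 7.69
```

View pics/s20.png

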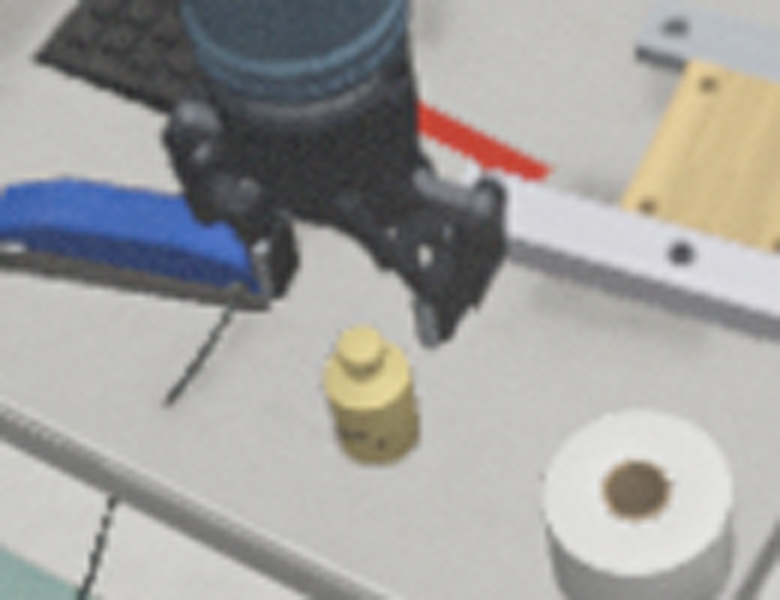

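drive_tool(series=[[0,0,0,-0.05,0.3,1,0.5],[0,0,0,0,0,2,0.5],[0,0,0,0,0,1.5,0.5],[0,0,0,0,0,1,0.5],[0,0,0,0,0,0,0.5]])

```text
t: 20.62
tcp_pos: [436.5, -232.5, 200.0]
ee_rot: [[0.991, 0.132, -0.002], [0.132, -0.991, 0.002], [-0.002, -0.002, -1.0]]
wrist_force: [-1.4, 0.8, -0.2]
opening: 63.7
```

drive_tool(series=[[0,0,0,0,0,0.8,0.5],[0,0,0,0,0,0.5,0.5],[0,0,0,0,0,0,0.5]])

```text
t: 20.87
tcp_pos: [437.0, -233.0, 188.2]
ee_rot: [[0.991, 0.132, -0.0], [0.132, -0.991, 0.0], [-0.0, -0.0, -1.0]]
wrist_force: [-0.6, 0.8, -0.2]
opening: 64.4
```

```bash
python3 -c "
from h import *
c=w2f([436,-231.5]);go(c[0],c[1],184)
S=snapshot('side')
crop(S,180,240,130,100,6,'s21.png')
"
```

```text
world [ 436.  -231.5  184. ] tool shift cm [-0.08 -0.16  0.42] now f [-146.3 -130.3] yaw 7.57
```

View pics/s21.png

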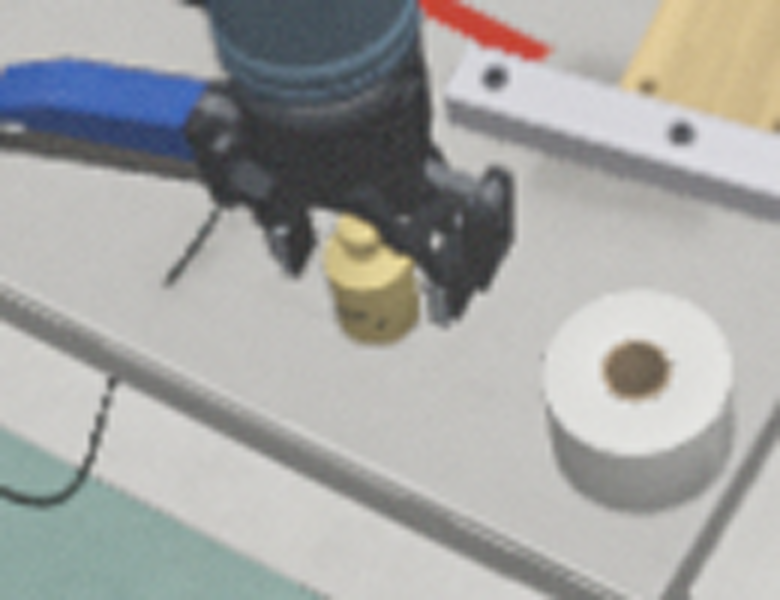

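The fingers straddle the weight. I'll go down a little and grip.

drive_tool(series=[[0,0,0,-0.05,-0.1,0.4,0.5],[0,0,0,0,0,0,0.2],[0,0,0,0,0,0,0],[0,0,0,0,0,0,-0.3],[0,0,0,0,0,0,-0.3]], grip_force=30)

```text
t: 21.33
tcp_pos: [436.4, -232.1, 185.1]
ee_rot: [[0.991, 0.132, 0.0], [0.132, -0.991, -0.0], [0.0, 0.0, -1.0]]
wrist_force: [-1.5, 0.3, 2.7]
opening: 35.9
```

drive_tool(series=[[0,0,0,0,0,0,-0.3],[0,0,0,0,0,0,-0.3],[0,0,0,0,0,-0.3,-0.3],[0,0,0,0,0,0,-0.3]])

```text
t: 21.67
tcp_pos: [436.3, -232.0, 187.6]
ee_rot: [[0.991, 0.132, -0.0], [0.132, -0.991, 0.0], [-0.0, -0.0, -1.0]]
wrist_force: [0.2, -0.2, -4.9]
opening: 35.8
```

```bash
python3 -c "
from h import *
print(sense()['opening'],sense()['wrist_force'])
go(-45,50,250)
S=snapshot('side')
crop(S,180,240,130,100,6,'s22.png')
"
```

```text
35.75140252511675 [ 0.17373914 -0.23336636 -4.94057308]
world [513.9 -41.  250. ] tool shift cm [ 10.2  -17.91  -6.23] now f [-146.9 -129.2] yaw 7.57
```

View pics/s22.png

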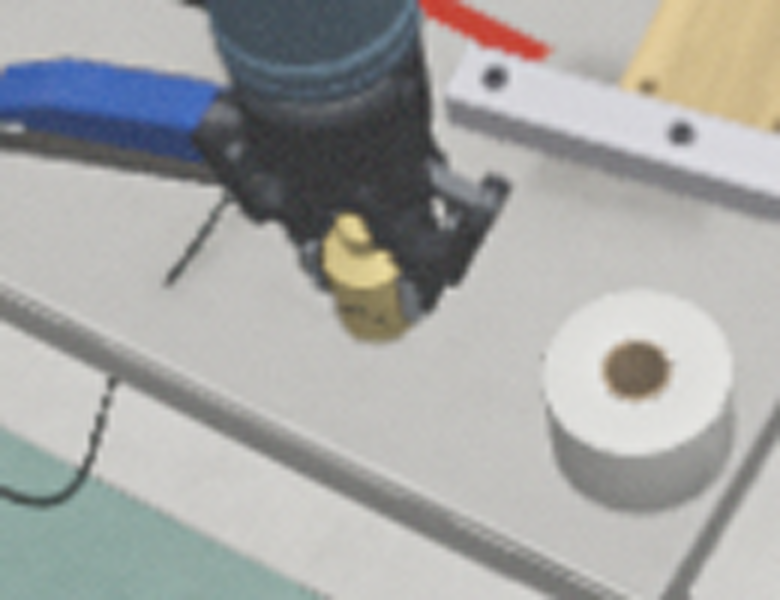

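Gripped, and −4.9 N confirms the 500 g is lifted. Lifting further, then carrying it to the blank.

drive_tool(series=[[0,0,0,0,0,-1,-0.3],[0,0,0,0,0,-2,-0.3],[0,0,0,0,0,-2,-0.3],[0,0,0,0,0,-1.2,-0.3],[0,0,0,0.5,-1,0,-0.3]])

```text
t: 22.13
tcp_pos: [440.9, -223.3, 252.8]
ee_rot: [[0.991, 0.131, 0.005], [0.131, -0.991, -0.005], [0.004, 0.005, -1.0]]
wrist_force: [-0.0, -0.0, -4.7]
opening: 35.9
```

drive_tool(series=[[0,0,0,1,-1.8,0,-0.3],[0,0,0,1.4,-2.5,0,-0.3],[0,0,0,1.4,-2.5,0,-0.3],[0,0,0,1.4,-2.5,0,-0.3],[0,0,0,1.4,-2.5,0,-0.3]])

```text
t: 22.55
tcp_pos: [489.7, -93.9, 249.2]
ee_rot: [[0.991, 0.131, -0.001], [0.131, -0.991, 0.001], [-0.001, -0.001, -1.0]]
wrist_force: [0.2, 0.3, -5.0]
opening: 35.9
```

drive_tool(series=[[0,0,0,1.4,-2.5,0,-0.3],[0,0,0,1.1,-1.8,0,-0.3],[0,0,0,0.6,-0.9,0,-0.3],[0,0,0,0,0,0,-0.3],[0,0,0,0,0,0,-0.3]])

```text
t: 22.97
tcp_pos: [513.5, -39.6, 249.2]
ee_rot: [[0.991, 0.134, -0.001], [0.134, -0.991, -0.0], [-0.001, -0.0, -1.0]]
wrist_force: [0.1, -0.4, -4.5]
opening: 35.7
```

```bash
python3 -c "
from h import *
print(sense()['opening'],sense()['wrist_force'])
go(-45,50,205)
S=snapshot('side')
crop(S,230,150,130,100,6,'s23.png')
"
```

```text
35.690747609239814 [ 0.11593204 -0.44017162 -4.45314556]
world [513.9 -41.  205. ] tool shift cm [0.02 0.14 4.42] now f [-45.2  51.4] yaw 7.68
```

View pics/s23.png

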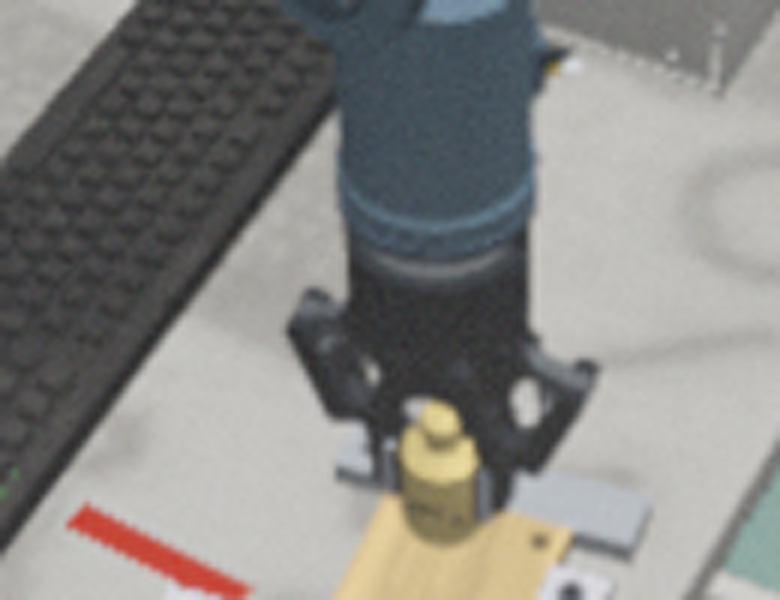

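The weight hangs upright over the blank. Lowering gently.

drive_tool(series=[[0,0,0,0,0.1,1,-0.3],[0,0,0,0,0,1.5,-0.3],[0,0,0,0,0,1,-0.3],[0,0,0,0,0,0.4,-0.3],[0,0,0,0,0,0,-0.3]])

```text
t: 23.43
tcp_pos: [513.1, -41.8, 209.1]
ee_rot: [[0.991, 0.13, -0.003], [0.13, -0.991, 0.001], [-0.003, -0.001, -1.0]]
wrist_force: [0.3, 0.2, -5.1]
opening: 36.0
```

drive_tool(series=[[0,0,0,0,0,0.2,-0.3],[0,0,0,0,0,0.2,-0.3],[0,0,0,0,0,0,-0.3]])

```text
t: 23.68
tcp_pos: [514.1, -41.4, 206.8]
ee_rot: [[0.991, 0.132, 0.0], [0.132, -0.991, -0.0], [0.0, 0.0, -1.0]]
wrist_force: [0.3, 0.1, -4.9]
opening: 36.0
```

drive_tool(series=[[0,0,0,0,0,0.1,-0.3],[0,0,0,0,0,0.1,-0.3],[0,0,0,0,0,0,-0.3]])

```text
t: 23.93
tcp_pos: [514.0, -41.2, 204.8]
ee_rot: [[0.991, 0.132, 0.0], [0.132, -0.991, -0.0], [0.0, 0.0, -1.0]]
wrist_force: [-0.6, -1.2, -5.5]
opening: 36.2
```

drive_tool(series=[[0,0,0,0,0,0.1,-0.3],[0,0,0,0,0,0.1,-0.3],[0,0,0,0,0,0,-0.3]])

```text
t: 24.18
tcp_pos: [513.8, -41.2, 202.6]
ee_rot: [[0.991, 0.132, -0.0], [0.132, -0.991, 0.0], [-0.0, -0.0, -1.0]]
wrist_force: [-0.0, 0.2, -4.5]
opening: 35.6
```

drive_tool(series=[[0,0,0,0,0,0.1,-0.3],[0,0,0,0,0,0,-0.3]])

```text
t: 24.35
tcp_pos: [513.9, -41.2, 201.6]
ee_rot: [[0.991, 0.132, -0.0], [0.132, -0.991, 0.0], [-0.0, -0.0, -1.0]]
wrist_force: [0.4, 0.4, -6.0]
opening: 36.0
```

drive_tool(series=[[0,0,0,0,0,0.1,-0.3],[0,0,0,0,0,0,-0.3]])

```text
t: 24.52
tcp_pos: [513.9, -41.2, 200.5]
ee_rot: [[0.991, 0.132, -0.0], [0.132, -0.991, 0.0], [-0.0, -0.0, -1.0]]
wrist_force: [0.3, 0.3, -5.4]
opening: 36.0
```

drive_tool(series=[[0,0,0,0,0,0.1,-0.3],[0,0,0,0,0,0,-0.3]])

```text
t: 24.68
tcp_pos: [514.0, -41.3, 200.1]
ee_rot: [[0.991, 0.132, 0.0], [0.132, -0.991, -0.0], [0.0, 0.0, -1.0]]
wrist_force: [-1.4, -0.4, 0.4]
opening: 35.9
```

drive_tool(series=[[0,0,0,0,0,0.05,-0.3],[0,0,0,0,0,0,-0.3]])

```text
t: 24.85
tcp_pos: [513.9, -41.3, 200.0]
ee_rot: [[0.991, 0.132, 0.0], [0.132, -0.991, -0.0], [0.0, 0.0, -1.0]]
wrist_force: [-3.7, 0.5, 5.8]
opening: 35.5
```

Contact at about 200 mm, as predicted. I'll ease off slightly and open.

drive_tool(series=[[0,0,0,0,0,-0.05,-0.3],[0,0,0,0,0,0,-0.1],[0,0,0,0,0,0,0.1],[0,0,0,0,0,0,0.1],[0,0,0,0,0,0,0.1]])

```text
t: 25.27
tcp_pos: [514.2, -41.3, 199.9]
ee_rot: [[0.991, 0.132, 0.001], [0.132, -0.991, -0.0], [0.001, 0.0, -1.0]]
wrist_force: [0.0, -0.1, 0.6]
opening: 47.0
```

drive_tool(series=[[0,0,0,0,0,-1,0.1],[0,0,0,0,0,-2,0.1],[0,0,0,0,0,-3,0.1],[0,0,0,0,0,-4,0.1],[0,0,0,0,0,-4,0.1]])

```text
t: 25.68
tcp_pos: [513.4, -41.1, 341.3]
ee_rot: [[0.991, 0.132, -0.002], [0.132, -0.991, 0.001], [-0.002, -0.001, -1.0]]
wrist_force: [0.5, -0.5, -0.7]
opening: 47.1
```

drive_tool(series=[[0,0,0,-3,0,0,0.1],[0,0,0,-3,0,0,0.1],[0,0,0,-3,0,0,0.1],[0,0,0,-3,0,0,0.1],[0,0,0,0,0,0,0.1]])

```text
t: 26.1
tcp_pos: [390.4, -56.2, 339.7]
ee_rot: [[0.991, 0.132, -0.004], [0.132, -0.991, 0.001], [-0.004, -0.001, -1.0]]
wrist_force: [0.1, 0.6, 0.4]
opening: 47.0
```

```bash
python3 -c "
from h import *
S=snapshot('side');T=snapshot('top')
crop(S,210,170,130,100,6,'s24.png');crop(T,320,150,120,100,6,'t24.png')
cv2.imwrite('pics/t24f.png',T['color'])
"
```

```text
(no output)
```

View pics/s24.png

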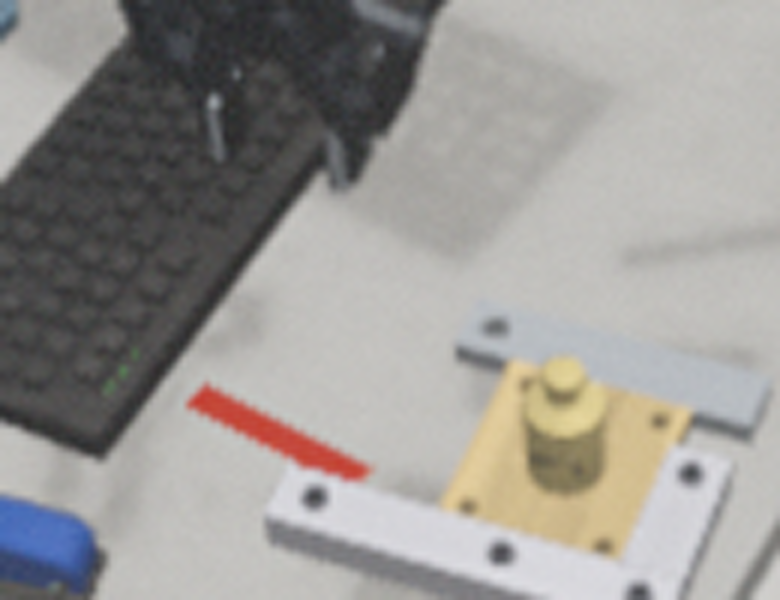

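View pics/t24.png

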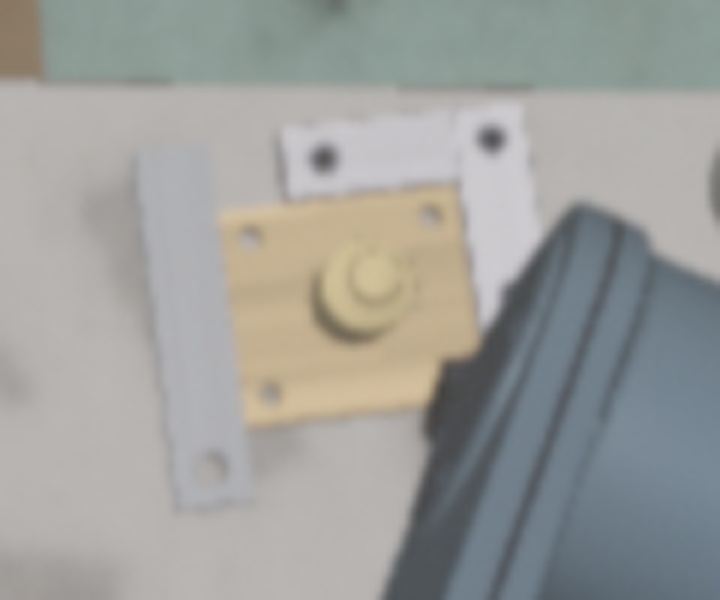

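Everything looks in place. I'll check the numbers before handing in.

```bash
python3 -c "
from fit import *
T=snapshot('top');S=snapshot('side')
e=[(75,16,14),(75,-16,14),(-75,-16,14),(-75,16,14)]
E=rep('edge',[(T,e,cr([(137,153),(212,146),(254,500),(178,510)],320,150))],[490,30,.13])
b=[(45,50,15),(45,-50,15),(-45,50,15)]
B=rep('blank',[(T,b,cr([(219,212),(460,185),(244,427)],320,150))],[515,-40,.13])
F=[(0,71,25),(30,71,25),(30,-30,25),(0,0,25)]
Fp=rep('fence',[(T,F,cr([(288,198),(281,130),(524,105),(460,185)],320,150))],[565,-85,.13])
W=p2w(T,cr([(377,278)],320,150),85)[0]
def rel(p,o):
  c,s=np.cos(o[2]),np.sin(o[2]);d=np.array(p[:2])-o[:2];return np.round([c*d[0]+s*d[1],-s*d[0]+c*d[1]],1)
Fg=[563.9,-84.7,np.radians(7.2)]
print('blank in fence',rel(B,np.array(Fg)),'edge in blank',rel(E,B),'weight in blank',rel(W,B))
"
```

```text
edge [503.1  23.    6.9] res [-0.2 -0.2  0.1 -0.4  0.2  0.4 -0.1  0.1]
blank [512.2 -41.9   6.9] res [ 0.1 -0.1 -0.3  0.2  0.2 -0.1]
fence [562.  -85.1   6.3] res [ 0.1  0.3 -0.  -0.3 -0.1  0.2  0.  -0.2]
blank in fence [-45.9  48.9] edge in blank [-1.3 65.5] weight in blank [ 0.3 -0. ]
```

```bash
python3 -c "
from workcell import hand_in
print(hand_in())"
```

```text
the job is handed in; nothing more can be done
None
```

The job is done and handed in at about 26 s of the 72 s allowed. `hand_in` reports no verdict, so the result rests on my own checks below.

**What I did:**
1. I pushed the blank with two fingers against the rail (13 N contact), then along it against the stop (about 8 N contact).
2. I gripped the straightedge, slid it parallel to within about 30 mm of the blank and released it. I then pushed it flush (10 N contact).
3. I lowered the weight onto the blank (about 6 N on the wrist), released it and moved the arm clear.

**Last checks, measured from the top picture:**

| Check | Measured | Allowed |
|---|---|---|
| Blank in fence | x −45.9, y 48.9 mm | −48.5 to −41.5, 47 to 53 mm |
| Straightedge in blank | x −1.3, y 65.5 mm | ±30, 63 to 69 mm |
| Straightedge angle to blank | 0° | under 2° |
| Weight from blank centre | 0.3 and 0.0 mm | ±20 mm |

- **Weight and straightedge:** The weight stands upright, and the straightedge runs past the blank at both ends.
- **Disagreements:** The top and side cameras differed by up to 5 mm on absolute x, so I took final seating from contact force. A last quick re-fit of the partly hidden fence gave 6.3° against 7.2° at the start. I put that down to having only short visible edges to fit, and used the starting fit.
- **Not measured:** I did not measure the label roll or the tape at the end; the arm never touched them.

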